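# Empty the mould dock onto a stacked drying tray

### The job

First stack the empty drying tray on the tray of tiles so that its four corner pins drop fully into the sockets. Then press each plaster mould in the dock down until its catch lets go and it springs up, draw it out, and stand it upright, the way up it was, on the floor of the stacked upper tray, any place there. Leave the mug and the cup behind the dock standing where they are.

Things in the scene. Friction and masses are not known exactly. Their poses are not given: they have to be found in the camera images.
- dock: Mould dock, fixed to the bench: blue steel block 279 mm long (its x axis) by 105 mm wide by 100 mm tall, with four wells open at the top, 41 mm (x) by 67 mm (y), in a row 66 mm apart along its x axis. Origin on the bench under the middle of the row; its sides lie at y = -45 and +60 mm.
- lower_tray: Lower drying tray, loose, about 1.8 kg, wood, 240 (its x axis) by 180 mm, with two stacks of terracotta tiles in it (tops at most 44 mm up). Origin: centre of its underside, z up. Dark corner posts 60 mm tall, 28 mm square, centred at x = +-106, y = +-76 mm; each has in its top a socket 15 mm square and 20 mm deep.
- tray_grip (a point): Upper drying tray, loose, empty, about 0.55 kg, light wood, 240 (its x axis) by 180 mm: the grip point in the carrying rib on its centre, 54 mm above the tray's underside, 46 mm above its floor, 14 mm below the rib's top. The rib runs along x through the middle, 130 mm long, 14 mm thick. Stacked, this point is 114 mm above the lower tray's origin. It fits also turned by half a turn.
- tray_floor (a point): Centre of the upper tray's floor (inside the foot of the rib), axes as the tray. Floor 8 mm thick; rim walls 6 mm thick, 25 mm high. Under the floor four tapered metal pins reach 15 mm below the underside, 11 mm thick (6 mm at the tip), at x = +-106, y = +-76 mm; at the start the tray stands on them.
- mould0_mid (a point): Plaster mould 0, centre of a loose white block with terracotta band and top patch, 38 mm (its x) by 64 mm (its y) by 82 mm tall (z), about 0.22 kg, at the start in the well at x = -99 mm of the dock with its top 2 mm above the dock's top: too little to grip. May be absent. Sprung up, its top stands 52 mm above the dock's top.
- cradle0 (a joint): Height of the sprung cradle under the mould in the well at x = -99 mm of the dock, in m: 0 latched down, +0.050 sprung up, -0.009 pressed to its stop. Push-push catch: press about 6 mm or more below latched (about 7 to 11 N), then let go, and it springs up in about 0.5 s; pressing it fully down once more would latch it again.
- mould1_mid (a point): Plaster mould 1, centre of a loose white block with terracotta band and top patch, 38 mm (its x) by 64 mm (its y) by 82 mm tall (z), about 0.22 kg, at the start in the well at x = -33 mm of the dock with its top 2 mm above the dock's top: too little to grip. May be absent. Sprung up, its top stands 52 mm above the dock's top.
- cradle1 (a joint): Height of the sprung cradle under the mould in the well at x = -33 mm of the dock, in m: 0 latched down, +0.050 sprung up, -0.009 pressed to its stop. Push-push catch: press about 6 mm or more below latched (about 7 to 11 N), then let go, and it springs up in about 0.5 s; pressing it fully down once more would latch it again.
- mould2_mid (a point): Plaster mould 2, centre of a loose white block with terracotta band and top patch, 38 mm (its x) by 64 mm (its y) by 82 mm tall (z), about 0.22 kg, at the start in the well at x = 33 mm of the dock with its top 2 mm above the dock's top: too little to grip. May be absent. Sprung up, its top stands 52 mm above the dock's top.
- cradle2 (a joint): Height of the sprung cradle under the mould in the well at x = 33 mm of the dock, in m: 0 latched down, +0.050 sprung up, -0.009 pressed to its stop. Push-push catch: press about 6 mm or more below latched (about 7 to 11 N), then let go, and it springs up in about 0.5 s; pressing it fully down once more would latch it again.
- mould3_mid (a point): Plaster mould 3, centre of a loose white block with terracotta band and top patch, 38 mm (its x) by 64 mm (its y) by 82 mm tall (z), about 0.22 kg, at the start in the well at x = 99 mm of the dock with its top 2 mm above the dock's top: too little to grip. May be absent. Sprung up, its top stands 52 mm above the dock's top.
- cradle3 (a joint): Height of the sprung cradle under the mould in the well at x = 99 mm of the dock, in m: 0 latched down, +0.050 sprung up, -0.009 pressed to its stop. Push-push catch: press about 6 mm or more below latched (about 7 to 11 N), then let go, and it springs up in about 0.5 s; pressing it fully down once more would latch it again.
- mug: White mug, 80 mm across, 85 mm tall, a bystander behind the dock; origin at the centre of its underside.
- cup: Yellow cup without a handle, 76 mm across, 70 mm tall, a bystander behind the dock; origin at the centre of its underside.

How it is judged (in metres and radians):
On the way:
1. the empty upper tray is stacked on the lower tray, pins in the sockets, while the moulds are still in the dock (z of tray_grip in the frame of lower_tray between 0.11 and 0.118 m and x of tray_grip in the frame of lower_tray between -0.006 and 0.006 m and y of tray_grip in the frame of lower_tray between -0.006 and 0.006 m and angle between the z axis of tray_grip and the z axis of lower_tray, either way round below 0.04 rad and angle between the x axis of tray_grip and the x axis of lower_tray, either way round below 0.06 rad and angle between lower_tray's own z axis and vertical below 0.05 rad and horizontal distance between each of mould0_mid, mould1_mid, mould2_mid, mould3_mid and dock below 0.14 m), for 0.3 s.
At the end, for the whole second after the job is handed in: The upper tray sits level on the lower tray's four posts with its pins in the sockets (within 4 mm of fully down, 6 mm sideways), and every mould present stands upright (within 0.12 rad) on the upper tray's floor, inside its rim (height within 6 mm) (z of tray_grip in the frame of lower_tray between 0.11 and 0.118 m and x of tray_grip in the frame of lower_tray between -0.006 and 0.006 m and y of tray_grip in the frame of lower_tray between -0.006 and 0.006 m and angle between the z axis of tray_grip and the z axis of lower_tray, either way round below 0.04 rad and angle between the x axis of tray_grip and the x axis of lower_tray, either way round below 0.06 rad and angle between lower_tray's own z axis and vertical below 0.05 rad and z of mould0_mid in the frame of tray_grip between -0.011 and 0.001 m and x of mould0_mid in the frame of tray_grip between -0.105 and 0.105 m and y of mould0_mid in the frame of tray_grip between -0.08 and 0.08 m and angle between each of mould0_mid, mould1_mid, mould2_mid, mould3_mid's own z axis and vertical below 0.12 rad and z of mould1_mid in the frame of tray_grip between -0.011 and 0.001 m and x of mould1_mid in the frame of tray_grip between -0.105 and 0.105 m and y of mould1_mid in the frame of tray_grip between -0.08 and 0.08 m and z of mould2_mid in the frame of tray_grip between -0.011 and 0.001 m and x of mould2_mid in the frame of tray_grip between -0.105 and 0.105 m and y of mould2_mid in the frame of tray_grip between -0.08 and 0.08 m and z of mould3_mid in the frame of tray_grip between -0.011 and 0.001 m and x of mould3_mid in the frame of tray_grip between -0.105 and 0.105 m and y of mould3_mid in the frame of tray_grip between -0.08 and 0.08 m); the robot touches nothing.
It fails at once if the mug is knocked more than 30 mm or tipped over (distance of mug from where it was at the start of the episode above 0.03 m or angle between mug's own z axis and vertical above 0.5 rad).
It fails at once if the cup is knocked more than 30 mm or tipped over (distance of cup from where it was at the start of the episode above 0.03 m or angle between cup's own z axis and vertical above 0.5 rad).
Of mould0, mould1, mould2, mould3 only 3 to 4 are there at a start; the rules pass over those that are not, and their reading is None.
At some moment in a run one of upper_tray, lower_tray may be knocked a few centimetres aside while the robot is not near it.
It also fails if it takes over 200 s, if anything falls off the work surface, if the arm or the gripper's body presses on something with over 40 N, if the wrist force passes 120 N, or if a joint passes its speed limit or range.

### The arm

A 6-joint arm with a two-finger parallel gripper is mounted at the origin on the work surface. World frame = base frame: x ahead of the robot, y to its left, z up, the work surface at z = 0. Lengths are in mm, angles in rad, forces in N, time in s.
With the tool pointing down it reaches from about 350 to 875 mm from the base axis. Payload 4.2 kg.
Tool frame: the origin (TCP) lies on the centre line of the jaws, within the pads' length; the fingertips stand 17 mm ahead of it and the grasp point (between the pads) lies 2 mm behind it (arm.nose_length is the distance from the TCP to the fingertips, in mm); z points along the fingers, y is the line along which they close (so a half turn about z gives the same grasp; the last joint's range is limited). The gripper opens to 85 mm and grips with 20 to 120 N. Pads are 22 mm wide; open, the fingers measure 114 mm over their backs; the gripper's body (76 mm by 85 mm) begins 54 mm behind the grasp point. The pads swing forward as they close: fully open they stand 13 mm farther back than shut.
Start: joints at [1.369, 0.385, 0.008, 0, -1.194, -0.259], TCP at [277.882, 559.804, 217.212] pointing down, gripper open.
Joint ranges: [-3.14, 3.14], [-1.21, 2.06], [-1.07, 1.41], [-3.16, 2.05], [-2.99, -0.16], [-3.1, 3.1]. Speed limits (rad/s): [2.79, 2.79, 3.14, 3.14, 3.14, 3.14].

### API

Orientations are given as a unit quaternion [w, x, y, z].
In Python, from workcell import arm, capture gives the robot as it stands.
- The arm moves only by the tool play_rows, never from a script. Its argument "motion" is a list that holds one entry, the list of rows, each a list of 7 numbers: the shift along the tool's x, y, z as a fraction of full scale, then the turn, a rotation vector about the tool's x, y, z as a fraction of full scale, then the closure, from 0 (fully open) to 1 (shut). A call has 1 to 20 rows; each row is the pose to reach, as a shift and turn from the pose commanded when the call began, along the tool's axes at that moment; what a row does not reach only later rows make up. Full scale, the value 1, is 400 mm for a shift and 1.5 rad for a turn. A row lasts 1/12 s, in which the tool goes at most 41.7 mm and 7.16 degrees, less where a joint would pass 70% of its speed; a pose out of reach is approached as far as the arm can. A call with a number of a shift or a turn outside -1 to 1 is refused whole. A call with a gripper value outside its range is refused whole. The fingers move at their own pace and stop on an object; "grip_force" is the grip in N (left out, the last holds). Time passes only in rows, so rows that repeat a pose let the fingers close. It gives the time, the measured TCP pose, the force, the opening and the grip force at its end, in the units of the state.
- arm.get_state(): the state, without advancing time (a new reading comes with each control period).
- capture(name): name is "side" or "top"; returns a dict with "frame" (420x560x3 uint8, red, green, blue), "fovy" (degrees; the focal length in pixels is half the picture's height over the tangent of half this angle, whatever the lens; pixels are square), "cx", "cy" (the principal point, pixels), "xyz" and "rotation" of the camera in the world. Camera axes: x right, y up, looking along -z (the intrinsics and any distortion apply to the point x, -y, -z); pixel columns grow to the right and rows downward; lengths in mm; the calibration is good to about 2 mm. A picture is of the moment at which its call begins. There is no depth.
- arm.hand_in(): hands the job in; it is judged then, once.
The state is a dict: "t": time; "joint_pos": joint angles; "dq": joint speeds; "joint_efforts": joint torques, N m; "position": TCP position; "tool_rot": TCP orientation; "force": force on the tool from outside, world axes, zero at the start; "moment": the same for the moment, N m; "grip_width": opening from 0.0 (shut) to 1.0 (fully open); "gripper_force": force on a finger pad.
Only numpy, scipy, OpenCV 4.12 (cv2) and the standard library are available. Lean on these libraries where they do the work, as an engineer would, in place of code of your own. Each camera call takes 0.05 s, during which the arm holds its last target. There are 200 camera calls.

## Working session

There is one attempt and no reset: what is moved stays moved. The work goes in short steps, Python scripts to look and compute and a tool call to move; the robot and the scene stay as the last step left them, time stands still between calls to the robot, and variables do not carry over. Pictures are saved under pics/ and viewed, at most 14 in all, crops included, and the job is handed in when it is done.

Besides the shell and the picture viewer there is one more tool, called after "Request:" by a JSON object that holds its "method" and its "body". play_rows: Moves the arm, as the interface text tells. Its arguments: {"type":"object","properties":{"motion":{"type":"array"},"grip_force":{"type":"number"}},"required":["motion"]}

```bash
ls; mkdir -p pics; python3 - <<'E'
from workcell import arm, capture
import cv2
for n in("side","top"):
    c=capture(n); cv2.imwrite(f"pics/{n}0.png",c["frame"][:,:,::-1])
    print(n,{k:v for k,v in c.items() if k!="frame"})
print(arm.get_state())
E
```

```text
pics
side {'fovy': 48.45278424050742, 'cx': 280.88119188203325, 'cy': 211.59376122593252, 'xyz': array([491.10559954, 640.09524701, 931.09886456]), 'rotation': array([-0.10628117, -0.03614279,  0.32131452,  0.94029516])}
top {'fovy': 53.460976860861884, 'cx': 280.1949050787807, 'cy': 213.99535230348786, 'xyz': array([566.68388559, -15.40762599, 991.83352537]), 'rotation': array([ 0.70943984,  0.036593  , -0.02062753, -0.70351302])}
{'t': 0.1, 'joint_pos': array([ 1.36862205e+00,  3.85449437e-01,  6.75613303e-03, -3.97019872e-04,
       -1.19402230e+00, -2.58596582e-01]), 'dq': array([-0.00130271, -0.00228202,  0.00302946,  0.00153599, -0.0005204 ,
       -0.00034191]), 'joint_efforts': array([-6.54332180e-04, -3.93318665e+01,  1.88930690e+01,  4.19797897e+00,
       -2.59424160e-03,  6.20259982e-06]), 'position': array([277.6516079 , 559.32130944, 216.25240524]), 'tool_rot': array([ 9.64461755e-04,  9.73561268e-01, -2.28423955e-01, -1.57373206e-04]), 'force': array([-0.34805405,  0.90984636,  0.20825095]), 'moment': array([-0.00229202, -0.01716181,  0.04962943]), 'gripper_force': 0.0, 'grip_width': 1.0001416082293626}
```

View pics/side0.png

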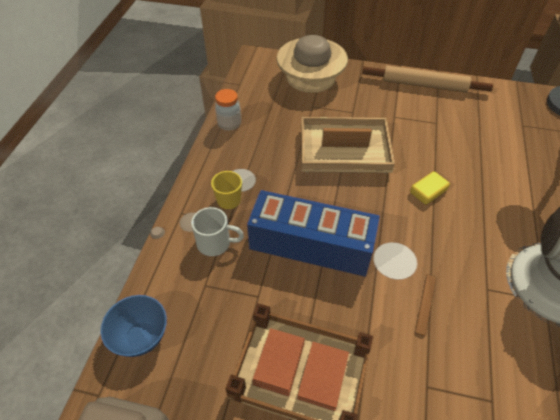

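View pics/top0.png

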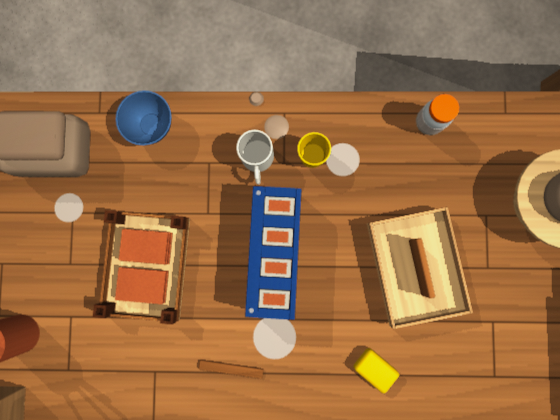

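Side view: lower tray with tiles near (300,370), dock at (315,230) with four moulds, upper tray (347,145), mug (210,230), cup (227,190). Top view: lower tray (143,266), dock (275,255) with patches at (279,206), (278,237), (276,268), (274,300), and upper tray (421,267) with its rib from (414,240) to (432,298).

```bash
cat > h.py <<'E'
import numpy as np, cv2
from workcell import arm, capture
from scipy.spatial.transform import Rotation as R
def rot(q): return R.from_quat(np.roll(q,-1))
class Cam:
    def __init__(s,n,save=None):
        c=capture(n); s.im=c["frame"]; s.p=np.array(c["xyz"]); s.R=rot(c["rotation"]).as_matrix()
        s.f=210/np.tan(np.radians(c["fovy"])/2); s.cx,s.cy=c["cx"],c["cy"]
        s.hsv=cv2.cvtColor(s.im,cv2.COLOR_RGB2HSV)
        if save: cv2.imwrite(f"pics/{save}.png",s.im[:,:,::-1])
    def ray(s,uv,z):
        uv=np.atleast_2d(uv).astype(float)
        d=np.c_[(uv[:,0]-s.cx)/s.f,-(uv[:,1]-s.cy)/s.f,-np.ones(len(uv))]@s.R.T
        return s.p+d*((z-s.p[2])/d[:,2])[:,None]
    def proj(s,P):
        q=(np.atleast_2d(P)-s.p)@s.R; return np.c_[s.cx-s.f*q[:,0]/q[:,2],s.cy+s.f*q[:,1]/q[:,2]]
    def blobs(s,lo,hi,amin=30,box=None):
        m=cv2.inRange(s.hsv,np.array(lo),np.array(hi))
        if box is not None:
            k=np.zeros_like(m); x0,y0,x1,y1=box; k[y0:y1,x0:x1]=1; m=m*k
        cs,_=cv2.findContours(m,cv2.RETR_EXTERNAL,cv2.CHAIN_APPROX_NONE)
        return sorted([c for c in cs if cv2.contourArea(c)>=amin],key=cv2.contourArea,reverse=True)
def cen(c):
    m=cv2.moments(c); return np.array([m["m10"]/m["m00"],m["m01"]/m["m00"]])
E
python3 - <<'E'
from h import *
np.set_printoptions(precision=1,suppress=True)
t=Cam("top"); s=Cam("side")
print("corner px",t.ray([[0,0],[560,420]],0))
for n,c,b in(("top",t,(245,180,305,320)),("side",s,(245,190,385,245))):
    print(n,"patches")
    for k in c.blobs((0,110,120),(14,255,255),40,b): print(cv2.contourArea(k),cen(k),c.ray(cen(k),102))
print("tray corners", [t.ray([[370,221],[447,209],[471,312],[394,327]],z)[:,:2] for z in (40,48)])
print("rib top ends",t.ray([[414,240],[432,298]],83))
print("posts",t.ray([[111,217],[180,222],[102,310],[169,315]],60))
print("side posts",s.ray([[261,315],[364,342],[236,385],[347,417]],60))
for p in [(424,270),(112,217),(168,315),(180,222),(378,230),(430,262),(278,237)]: print(p,t.hsv[p[1],p[0]])
for n,c,b in(("top",t,(80,180,200,340)),("side",s,(200,290,400,420))):
    print(n)
    for k in c.blobs((0,0,0),(180,255,60),30,b)[:8]: print(cv2.contourArea(k),cen(k),c.ray(cen(k),60))
im=cv2.resize(t.im[180:345,60:500,::-1],None,fx=1.8,fy=1.8,interpolation=cv2.INTER_CUBIC)
cv2.imwrite("pics/crop1.png",im)
E
```

```text
corner px [[1185.   721.6   -0. ]
 [ 184.2 -630.1    0. ]]
top patches
380.0 [300.2 294. ] [[470.1 -38.7 102. ]]
351.0 [285.3 186.6] [[698.1  -5.4 102. ]]
240.5 [301.5 242.2] [[578.9 -40.9 102. ]]
216.0 [273.6 299. ] [[458.9  17.3 102. ]]
209.5 [275.4 267.4] [[525.2  14.3 102. ]]
199.5 [277.  236.2] [[591.2  11.5 102. ]]
198.5 [278.9 205.4] [[657.3   8.  102. ]]
side patches
135.5 [358.3 225.8] [[459.5  15.1 102. ]]
130.5 [328.7 219.4] [[525.6  12.3 102. ]]
124.5 [299.7 212.8] [[592.    8.5 102. ]]
123.5 [271.3 206.7] [[658.2   5.9 102. ]]
60.0 [358.4 198.7] [[468.9 -61.6 102. ]]
55.0 [321.1 197.2] [[553.  -46.7 102. ]]
tray corners [array([[ 629.4, -198.2],
       [ 658. , -372.6],
       [ 428.2, -420.3],
       [ 393.1, -249.5]]), array([[ 628.8, -196.7],
       [ 657.3, -369.6],
       [ 429.3, -416.9],
       [ 394.6, -247.5]])]
rib top ends [[ 586.1 -284.2   83. ]
 [ 462.8 -320.4   83. ]]
posts [[632.5 388.7  60. ]
 [622.4 231.4  60. ]
 [425.2 400.1  60. ]
 [416.2 250.   60. ]]
side posts [[621.5 248.7  60. ]
 [412.6 258.9  60. ]
 [631.7 393.1  60. ]
 [425.7 402.7  60. ]]
(424, 270) [ 13 184 176]
(112, 217) [ 10 185  44]
(168, 315) [  9 180  44]
(180, 222) [ 10 185  66]
(378, 230) [ 19 117 234]
(430, 262) [ 20 115 236]
(278, 237) [  9 193 203]
top
100.0 [108.7 307.9] [[430.  385.4  60. ]]
59.5 [119.8 217.9] [[630.6 368.6  60. ]]
32.5 [ 99.3 311.3] [[422.2 406.   60. ]]
32.0 [171.8 312.5] [[421.7 243.9  60. ]]
30.0 [166.9 317.4] [[411.  254.5  60. ]]
side
82.5 [261.7 321.5] [[616.6 262.   60. ]]
39.0 [234.6 383.3] [[635.1 390.7  60. ]]
36.0 [237.2 393.1] [[625.5 406.6  60. ]]
30.0 [358.8 350.8] [[420.2 278.6  60. ]]
```

View pics/crop1.png

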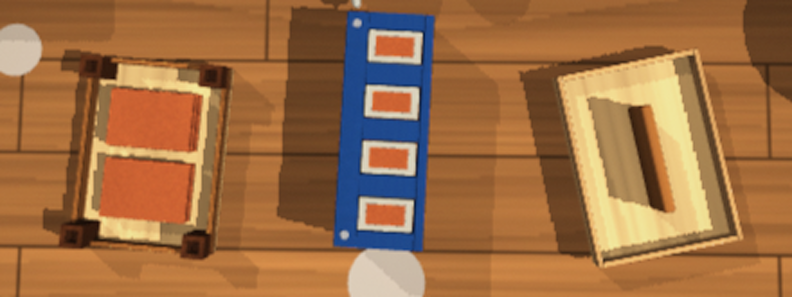

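Crop: post tops at about (95,66), (215,76), (78,234), (195,244) in crop pixels, with the rib running from (640,105) to (665,212). I'll zoom both trays in both views in one montage.

```bash
python3 - <<'E'
from h import *
t=Cam("top"); s=Cam("side")
def z(c,x,y): return cv2.resize(c.im[y:y+120,x:x+130,::-1],(400,int(120*400/130)),interpolation=cv2.INTER_CUBIC)[:300] if 0 else cv2.resize(c.im[y:y+120,x:x+160,::-1],(400,300),interpolation=cv2.INTER_CUBIC)
m=np.vstack([np.hstack([z(t,70,205),z(t,345,208)]),np.hstack([z(s,220,300),z(s,270,90)])])
cv2.imwrite("pics/crop2.png",m)
E
```

```text
(no output)
```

View pics/crop2.png

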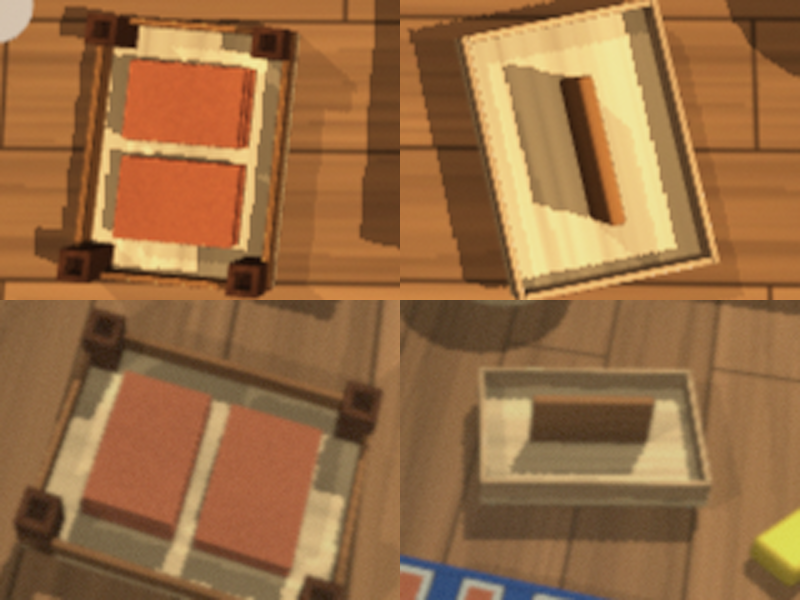

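The montage shows the sockets and the rib's bright top face clearly in both views. I read the socket centres in the top tile at (102,29), (272,43), (75,265), (244,278), and the rib's top-face ends at (590,77) and (617,223). In the side tile the rib's top runs from (531,399) to (654,402).

```bash
python3 - <<'E'
from h import *
np.set_printoptions(precision=1,suppress=True)
t=Cam("top"); s=Cam("side")
f=lambda a,o:np.array(a)/2.5+o
def rep(n,P):
    P=P[:,:2]; print(n,P.tolist() and P.round(1).tolist(),"mean",P.mean(0))
def ang(a,b): d=b-a; return np.hypot(*d[:2]),np.arctan2(d[1],d[0])
T=t.ray(f([[75,265],[102,29],[244,278],[272,43]],[70,205]),60)
S=s.ray(f([[325,290],[38,212],[361,105],[103,30]],[220,300]),60)
for n,P in(("T",T),("S",S)):
    rep(n+" lower",P); print([ang(P[a],P[b]) for a,b in((0,1),(2,3),(0,2),(1,3))])
Tr=t.ray(f([[217,223],[190,77]],[345,208]),83); Sr=s.ray(f([[254,102],[131,99]],[270,90]),83)
for n,P in(("T",Tr),("S",Sr)): rep(n+" rib",P); print(ang(P[0],P[1]))
for z in (40,48):
  Tc=t.ray(f([[120,297],[63,38],[318,262],[255,2]],[345,208]),z)
  Sc=s.ray(f([[309,185],[80,185],[292,70],[79,69]],[270,90]),z)
  for n,P in(("T",Tc),("S",Sc)):
    rep(n+f" rim{z}",P); print([ang(P[a],P[b]) for a,b in((0,1),(2,3),(0,2),(1,3))])
# dock axis and yaw
Tp=t.ray([[273.6,299],[275.4,267.4],[277,236.2],[278.9,205.4]],102); print("dock",ang(Tp[0],Tp[-1]))
E
```

```text
T lower [[423.0, 404.5], [633.4, 389.2], [413.5, 253.0], [622.0, 234.1]] mean [523.  320.2]
[(np.float64(211.02008431406477), np.float64(-0.07249840012823493)), (np.float64(209.27586190869297), np.float64(-0.09021858241407332)), (np.float64(151.7748587789805), np.float64(-1.6328948347262648)), (np.float64(155.47499031264795), np.float64(-1.6445725189459692))]
S lower [[420.8, 399.9], [633.3, 393.1], [411.8, 258.7], [622.7, 242.3]] mean [522.1 323.5]
[(np.float64(212.56638375827094), np.float64(-0.03187736307721936)), (np.float64(211.5168156760166), np.float64(-0.07780746693452473)), (np.float64(141.4591125032024), np.float64(-1.6342294674721538)), (np.float64(151.20908698181873), np.float64(-1.640615338183289))]
T rib [[464.5, -320.0], [588.8, -299.3]] mean [ 526.7 -309.6]
(np.float64(126.04177760438353), np.float64(0.1647537341422701))
S rib [[463.1, -317.6], [591.1, -293.0]] mean [ 527.1 -305.3]
(np.float64(130.37582761583982), np.float64(0.18961002435612329))
T rim40 [[393.5, -247.3], [624.3, -198.6], [426.5, -422.9], [658.5, -372.6]] mean [ 525.7 -310.4]
[(np.float64(235.90081003
[... 703 characters left out ...]
(np.float64(233.91810357614852), np.float64(0.20793694928550646)), (np.float64(235.43755839466024), np.float64(0.2134008505969195)), (np.float64(177.1627576369935), np.float64(-1.3853778054966592)), (np.float64(175.848832666152), np.float64(-1.3769239051158464))]
S rim48 [[392.7, -243.8], [624.7, -190.6], [425.6, -419.7], [661.2, -367.5]] mean [ 526.  -305.4]
[(np.float64(237.95799083941503), np.float64(0.2253045267152129)), (np.float64(241.2719223593525), np.float64(0.21833897089661763)), (np.float64(178.98502219092885), np.float64(-1.3858966411527347)), (np.float64(180.56211642127442), np.float64(-1.3672135426976715))]
dock (np.float64(198.51819005362012), np.float64(-0.04676790259038708))
```

```bash
cat >> h.py <<'E'
def yaw(s):
    x=rot(s["tool_rot"]).as_matrix()[:,0]; return np.arctan2(x[1],x[0])
def go(*targets):
    "each (x,y,z,yaw): prints shift and turn fractions in tool axes from the present pose"
    s=arm.get_state(); M=rot(s["tool_rot"]); p=s["position"]
    Mn=R.from_euler("z",yaw(s))*R.from_euler("x",np.pi)
    for x,y,z,w in targets:
        d=Mn.inv().apply(np.array([x,y,z])-p)/400
        tgt=R.from_euler("z",w)*R.from_euler("x",np.pi)
        print(d.round(4).tolist(),((M.inv()*tgt).as_rotvec()/1.5).round(4).tolist())
def st():
    s=arm.get_state(); print("t",round(s["t"],2),s["position"].round(1),"yaw",round(yaw(s),4),"F",s["force"].round(1),"j",s["joint_pos"].round(2),"w",round(s["grip_width"],3),"gf",round(s["gripper_force"],1))
E
python3 - <<'E'
from h import *
st(); print(arm.nose_length); go((460,200,230,0.0),(526.3,-310,180,0.195))
E
```

```text
t 0.4 [277.8 559.7 217.1] yaw -0.4608 F [0.1 0.2 0.6] j [ 1.37  0.38  0.01 -0.   -1.19 -0.26] w 0.998 gf 0.0
17.0
[0.8079, 0.603, -0.0324] [0.0002, 0.0, -0.3072]
[1.5233, 1.6713, 0.0926] [0.0002, 0.0001, -0.4372]
```

Request:
{"method": "play_rows", "body": {"motion": [[[0.808,0.603,-0.032,0,0,-0.307,0],[0.808,0.603,-0.032,0,0,-0.307,0],[0.808,0.603,-0.032,0,0,-0.307,0],[0.808,0.603,-0.032,0,0,-0.307,0],[0.808,0.603,-0.032,0,0,-0.307,0],[0.808,0.603,-0.032,0,0,-0.307,0],[0.808,0.603,-0.032,0,0,-0.307,0],[0.808,0.603,-0.032,0,0,-0.307,0],[0.808,0.603,-0.032,0,0,-0.307,0],[0.808,0.603,-0.032,0,0,-0.307,0],[0.808,0.603,-0.032,0,0,-0.307,0]]]}}

```text
t: 1.32
position: [461.5, 196.2, 230.5]
tool_rot: [0.0, 1.0, -0.003, 0.0]
force: [0.9, 0.4, -0.1]
grip_width: 0.997
gripper_force: 0.0
```

```bash
python3 - <<'E'
from h import *
st(); go((480,-150,230,0.195),(526.3,-310,140,0.195))
E
```

```text
t 1.32 [461.5 196.2 230.5] yaw -0.0057 F [ 0.9  0.4 -0.1] j [ 0.73  0.16 -0.27  0.   -1.14  0.84] w 0.997 gf 0.0
[0.0513, 0.8651, 0.0012] [0.0002, -0.0003, -0.1338]
[0.1693, 1.2645, 0.2262] [0.0002, -0.0003, -0.1338]
```

Request:
{"method": "play_rows", "body": {"motion": [[[0.06,0.98,0.0,0,0,-0.134,0],[0.06,0.98,0.0,0,0,-0.134,0],[0.06,0.98,0.0,0,0,-0.134,0],[0.06,0.98,0.0,0,0,-0.134,0],[0.06,0.98,0.0,0,0,-0.134,0],[0.06,0.98,0.0,0,0,-0.134,0],[0.06,0.98,0.0,0,0,-0.134,0],[0.06,0.98,0.0,0,0,-0.134,0],[0.06,0.98,0.0,0,0,-0.134,0],[0.06,0.98,0.0,0,0,-0.134,0],[0.06,0.98,0.0,0,0,-0.134,0],[0.06,0.98,0.0,0,0,-0.134,0]]]}}

```text
t: 2.32
position: [483.9, -192.7, 229.7]
tool_rot: [-0.0, 0.995, 0.099, -0.0]
force: [0.1, -0.0, 0.1]
grip_width: 1.001
gripper_force: 0.0
```

```bash
python3 - <<'E'
from h import *
st(); go((526.3,-310,140,0.195))
t=Cam("top","t3")
E
```

```text
t 2.32 [ 483.9 -192.7  229.7] yaw 0.1982 F [ 0.1 -0.   0.1] j [-0.07  0.2  -0.22 -0.   -1.15  1.84] w 1.001 gf 0.0
[0.0462, 0.3084, 0.2242] [-0.0003, 0.0003, 0.0022]
```

Request:
{"method": "play_rows", "body": {"motion": [[[0.046,0.308,0.2,0,0,0.002,0],[0.046,0.308,0.2,0,0,0.002,0],[0.046,0.308,0.2,0,0,0.002,0],[0.046,0.308,0.2,0,0,0.002,0],[0.046,0.308,0.2,0,0,0.002,0],[0.046,0.308,0.2,0,0,0.002,0],[0.046,0.308,0.2,0,0,0.002,0]]]}}

```text
t: 2.95
position: [527.1, -307.7, 150.6]
tool_rot: [0.0, 0.995, 0.1, 0.0]
force: [0.2, -1.0, 0.5]
grip_width: 0.999
gripper_force: 0.0
```

```bash
python3 - <<'E'
from h import *
st(); go((526.3,-310,67,0.195))
t=Cam("top"); s=Cam("side")
z=lambda c,x,y: cv2.resize(c.im[y:y+120,x:x+160,::-1],(400,300),interpolation=cv2.INTER_CUBIC)
cv2.imwrite("pics/c4.png",np.hstack([z(t,345,208),z(s,270,90)]))
E
```

```text
t 2.95 [ 527.1 -307.7  150.6] yaw 0.1996 F [ 0.2 -1.   0.5] j [-0.26  0.41 -0.12  0.   -1.03  2.03] w 0.999 gf 0.0
[-0.0031, 0.0053, 0.209] [0.0002, -0.0003, 0.003]
```

View pics/c4.png

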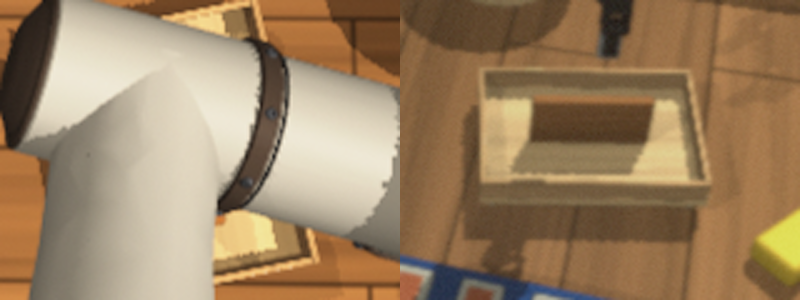

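The top view is blocked by the arm. The side tile shows the tray unmoved and a dark fingertip near (611,55), which I'll check against its projection.

```bash
python3 - <<'E'
from h import *
s=Cam("side","s5")
y=0.2
for d in (-45,0,45): print(d,s.proj([527-d*np.sin(y)*-1,-308-d*np.cos(y),140]).round(0))
E
```

```text
-45 [[351. 125.]]
0 [[350. 113.]]
45 [[349. 101.]]
```

View pics/s5.png

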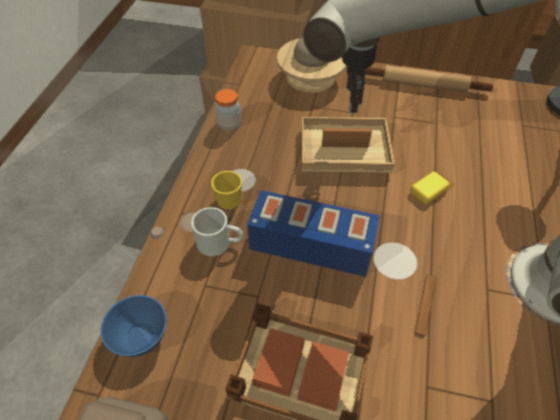

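The tray, dock and the rest are unmoved. The gripper shows as a single dark finger ending near (355,110), while I expected the near finger at about y=122. I'll zoom in to understand it.

```bash
python3 - <<'E'
from h import *
s=Cam("side")
cv2.imwrite("pics/c6.png",cv2.resize(s.im[40:180,280:440,::-1],None,fx=4,fy=4,interpolation=cv2.INTER_CUBIC))
y=yaw(arm.get_state());p=arm.get_state()["position"]
ty=np.array([np.sin(y),-np.cos(y),0])
for d in(-57,-42,42,57):
  for z in(-17,-4): print(d,z,((s.proj(p+ty*d+[0,0,z])-[280,40])*4).round(0))
E
```

```text
-57 -17 [[283. 359.]]
-57 -4 [[286. 343.]]
-42 -17 [[282. 342.]]
-42 -4 [[284. 327.]]
42 -17 [[273. 256.]]
42 -4 [[276. 240.]]
57 -17 [[272. 241.]]
57 -4 [[274. 225.]]
```

View pics/c6.png

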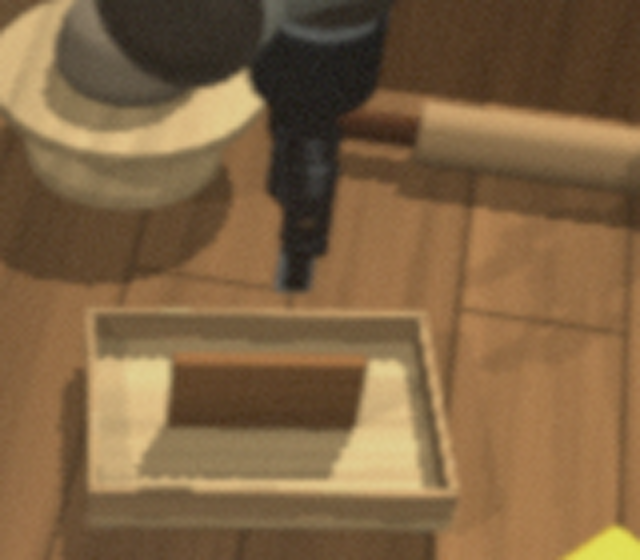

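The seen fingertip doesn't match an open finger, so I'll shut the gripper here, above the rib, and compare.

Request:
{"method": "play_rows", "body": {"motion": [[[0,0,0,0,0,0,1],[0,0,0,0,0,0,1],[0,0,0,0,0,0,1],[0,0,0,0,0,0,1],[0,0,0,0,0,0,1],[0,0,0,0,0,0,1],[0,0,0,0,0,0,1],[0,0,0,0,0,0,1],[0,0,0,0,0,0,1]]]}}

```text
t: 3.9
position: [526.6, -309.1, 149.9]
tool_rot: [-0.0, 0.995, 0.099, -0.0]
force: [-0.1, 0.7, -0.6]
grip_width: -0.004
gripper_force: 0.0
```

```bash
python3 - <<'E'
from h import *
s=Cam("side"); st()
cv2.imwrite("pics/c7.png",cv2.resize(s.im[40:180,280:440,::-1],None,fx=4,fy=4,interpolation=cv2.INTER_CUBIC))
y=yaw(arm.get_state());p=arm.get_state()["position"]
ty=np.array([np.sin(y),-np.cos(y),0])
for d in(-14,0): print(d,((s.proj(p+ty*d+[0,0,-17])-[280,40])*4).round(0))
print("base",s.proj([[0,0,0],[0,95,0],[95,0,0]]))
E
```

```text
t 3.95 [ 526.6 -309.   149.9] yaw 0.1976 F [ 0.3 -0.6 -0.2] j [-0.27  0.41 -0.12  0.   -1.03  2.03] w -0.003 gf 0.0
-14 [[280. 313.]]
0 [[278. 299.]]
base [[556.64347477 283.97955049]
 [562.41170107 322.46660857]
 [512.68152748 275.7404729 ]]
```

View pics/c7.png

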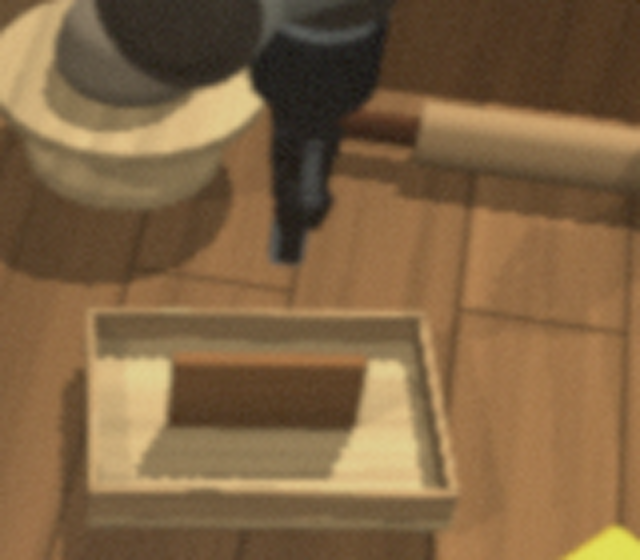

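Closed, the tip is at (287,262), where its pose would put it near (280,313), so the offset of about 12 px is systematic. It could be a height error of about 40 mm or a y error of about 45 mm. I'll settle it over bare bench between the dock and the tray.

```bash
python3 - <<'E'
from h import *
go((545,-150,150,0.1976),(545,-150,50,0.1976))
E
```

```text
[0.1232, -0.3808, -0.0001] [-0.0, 0.0001, 0.0]
[0.1232, -0.3808, 0.2499] [-0.0, 0.0001, 0.0]
```

Request:
{"method": "play_rows", "body": {"motion": [[[0.123,-0.381,0,0,0,0,1],[0.123,-0.381,0,0,0,0,1],[0.123,-0.381,0,0,0,0,1],[0.123,-0.381,0,0,0,0,1],[0.123,-0.381,0,0,0,0,1],[0.123,-0.381,0,0,0,0,1],[0.123,-0.381,0.25,0,0,0,1],[0.123,-0.381,0.25,0,0,0,1],[0.123,-0.381,0.25,0,0,0,1],[0.123,-0.381,0.25,0,0,0,1],[0.123,-0.381,0.25,0,0,0,1]]]}}

```text
t: 4.87
position: [544.7, -151.0, 49.5]
tool_rot: [0.0, 0.995, 0.098, -0.001]
force: [0.1, -0.1, 1.0]
grip_width: -0.004
gripper_force: 0.0
```

```bash
python3 - <<'E'
from h import *
s=Cam("side"); t=Cam("top"); st()
p=arm.get_state()["position"]
P=[p+[0,0,-17],p+[0,0,-17]-[0,14,0],p+[0,0,-17]+[0,14,0]]
print(s.proj(P).round(1),t.proj(P).round(1))
u=s.proj(p)[0].astype(int);v=t.proj(p)[0].astype(int); print(u,v)
z=lambda c,u: cv2.resize(c.im[u[1]-60:u[1]+60,u[0]-50:u[0]+50,::-1],(400,480),interpolation=cv2.INTER_CUBIC)
cv2.imwrite("pics/c8.png",np.hstack([z(s,u),z(t,v)]))
E
```

```text
t 4.97 [ 546.5 -150.8   51.7] yaw 0.1973 F [-0.4 -0.1 -0. ] j [ 0.02  0.46 -0.35  0.   -0.76  1.75] w 0.001 gf 0.0
[[328.9 183.7]
 [329.7 179.7]
 [328.  187.8]] [[348.9 257.3]
 [355.1 257.4]
 [342.7 257.3]]
[329 179] [349 257]
```

View pics/c8.png

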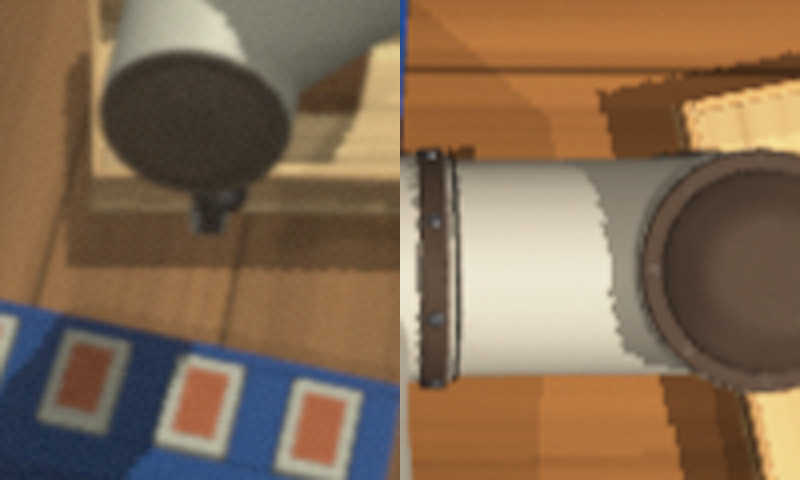

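The tip again appears about 11 px above where it was predicted (seen near (330,177)), so the offset persists. I'll touch the bench gently to separate height from y.

Request:
{"method": "play_rows", "body": {"motion": [[[0,0,0.05,0,0,0,1],[0,0,0.07,0,0,0,1],[0,0,0.075,0,0,0,1],[0,0,0.078,0,0,0,1],[0,0,0.081,0,0,0,1],[0,0,0.084,0,0,0,1],[0,0,0.0865,0,0,0,1],[0,0,0.0865,0,0,0,1]]]}}

```text
t: 5.63
position: [545.0, -149.9, 15.6]
tool_rot: [0.0, 0.995, 0.099, 0.0]
force: [-0.1, 0.5, 0.6]
grip_width: 0.003
gripper_force: 0.0
```

```bash
python3 - <<'E'
from h import *
st();s=Cam("side");st()
p=arm.get_state()["position"];print(s.proj([[p[0],p[1],0]]))
cv2.imwrite("pics/s9.png",s.im[:,:,::-1])
g=cv2.cvtColor(s.im,cv2.COLOR_RGB2GRAY); np.set_printoptions(linewidth=200); print(g[170:202:2,318:346:2])
E
```

```text
t 5.63 [ 545.  -149.9   15.6] yaw 0.1978 F [-0.1  0.5  0.6] j [ 0.02  0.51 -0.38  0.   -0.68  1.75] w 0.003 gf 0.0
t 5.68 [ 545.  -149.9   15.6] yaw 0.1979 F [ 0.3  0.5 -0. ] j [ 0.02  0.51 -0.38  0.   -0.69  1.75] w -0.004 gf 0.0
[[328.27220134 192.86184458]]
[[ 56  57  53  57  56  55  53  54  52  53  53  54  52  53]
 [ 50  57  54  57  55  52  52  54  48  52  53  54  53  56]
 [ 56  53  56  54  55  53  50  55  52  49  52  52  53  58]
 [ 49  51  50  55  45  53  49  48  53  46  50  49  60  71]
 [ 58  55  49  47  46  47  47  51  50  53  51  59  72  72]
 [ 72  70  73  70  58  50  47  50  49  45  53  63  69  67]
 [ 76  79  80  79  78  44  42  47  74  73  61  67  67  66]
 [ 73  78  80  83  80  46  46  52  79  72  57  66  72  70]
 [102 106 112 107  93  74  68  78 107  91  72  93  89  93]
 [113 118 120 121 117 123 121 117 120 104  92 110 108 109]
 [112 118 118 121 122 124 121 124 126 105 105 115 115 115]
 [114 117 121 117 122 125 116 122 121  95 105 115 115 113]
 [116 120 121 119 123 125 121 121 120  93 110 112 116 115]
 [116 121 117 112 125 122 120 122 117  95 109 116 116 113]
 [113 102  85  81  96 111 124 124 107  94 114 117 111 116]
 [ 90  72  66  71  75  97 120 121 101 102 115 115 116 114]]
```

No contact at a reported TCP z of 15.6, so the fingertips really are higher than reported. I'll continue down in small steps until there is force.

Request:
{"method": "play_rows", "body": {"motion": [[[0,0,0.01,0,0,0,1],[0,0,0.02,0,0,0,1],[0,0,0.03,0,0,0,1],[0,0,0.04,0,0,0,1],[0,0,0.04,0,0,0,1]]]}}

```text
t: 6.1
position: [544.1, -149.9, -1.8]
tool_rot: [-0.0, 0.995, 0.099, -0.001]
force: [-0.4, 0.7, -1.2]
grip_width: -0.003
gripper_force: 0.0
```

```bash
python3 - <<'E'
from h import *
st();s=Cam("side")
g=cv2.cvtColor(s.im,cv2.COLOR_RGB2GRAY); np.set_printoptions(linewidth=200); print(g[180:202,322:340:2])
E
```

```text
t 6.1 [ 544.1 -149.9   -1.8] yaw 0.1975 F [-0.4  0.7 -1.2] j [ 0.02  0.53 -0.39 -0.   -0.65  1.75] w -0.003 gf 0.0
[[ 56  52  56  55  56  53  51  51  50]
 [ 56  53  54  59  54  52  52  48  49]
 [ 51  52  52  52  54  51  47  50  50]
 [ 48  49  50  48  47  49  48  53  49]
 [ 48  46  47  45  46  47  50  52  52]
 [ 64  57  51  49  47  48  52  54  58]
 [ 96  79  58  55  49  52  76  64  76]
 [115 100  76  44  47  53  92  91  85]
 [120 109  77  43  41  56  99  99  87]
 [123 114  82  46  41  61 104  97  87]
 [120 115  86  56  48  70 107  91  94]
 [118 119 105  90  84  93 112  92  96]
 [122 113 113 112 109 115 120  94 105]
 [117 103 102  98 111 121 122  94 108]
 [106  87  89  83  98 122 120  94 112]
 [ 96  77  81  83  98 124 118  94 114]
 [ 90  77  81  85  87 120 115  92 115]
 [ 81  80  81  80  89 119 110  91 114]
 [ 79  80  84  79  91 123 107  98 116]
 [ 72  76  80  84 106 123 104  99 115]
 [ 69  70  74  75 114 121 100 105 115]
 [ 67  71  72  74 110 115  95 103 110]]
```

Request:
{"method": "play_rows", "body": {"motion": [[[0,0,0.01,0,0,0,1],[0,0,0.015,0,0,0,1],[0,0,0.02,0,0,0,1],[0,0,0.02,0,0,0,1]]]}}

```text
t: 6.48
position: [544.6, -149.9, -9.1]
tool_rot: [-0.0, 0.995, 0.099, -0.0]
force: [0.6, 0.1, -0.7]
grip_width: 0.002
gripper_force: 0.0
```

Request:
{"method": "play_rows", "body": {"motion": [[[0,0,0.005,0,0,0,1],[0,0,0.01,0,0,0,1],[0,0,0.01,0,0,0,1]]]}}

```text
t: 6.73
position: [544.6, -149.9, -13.0]
tool_rot: [-0.0, 0.995, 0.099, -0.0]
force: [-0.3, -0.1, 0.2]
grip_width: -0.001
gripper_force: 0.0
```

Request:
{"method": "play_rows", "body": {"motion": [[[0,0,0.005,0,0,0,1],[0,0,0.01,0,0,0,1],[0,0,0.01,0,0,0,1]]]}}

```text
t: 6.98
position: [545.2, -150.0, -14.0]
tool_rot: [0.0, 0.995, 0.099, 0.0]
force: [-5.8, 0.4, 15.3]
grip_width: 0.0
gripper_force: 8.1
```

Request:
{"method": "play_rows", "body": {"motion": [[[0,0,0.005,0,0,0,1],[0,0,0.01,0,0,0,1],[0,0,0.01,0,0,0,1]]]}}

```text
t: 7.23
position: [545.2, -150.0, -14.2]
tool_rot: [0.001, 0.995, 0.1, 0.0]
force: [-12.0, 5.2, 40.8]
grip_width: -0.002
gripper_force: 20.2
```

```bash
python3 - <<'E'
from h import *
st();s=Cam("side");t=Cam("top")
print(s.proj([[545,-136,0],[545,-150,0]]))
cv2.imwrite("pics/c10.png",np.hstack([cv2.resize(s.im[130:250,280:380,::-1],(400,480),interpolation=cv2.INTER_CUBIC),cv2.resize(t.im[200:320,300:400,::-1],(400,480),interpolation=cv2.INTER_CUBIC)]))
E
```

```text
t 7.23 [ 545.2 -150.   -14.2] yaw 0.2004 F [-12.    5.2  40.8] j [ 0.02  0.55 -0.4   0.   -0.62  1.75] w -0.002 gf 20.2
[[327.40650324 196.87859193]
 [328.28632834 192.83440763]]
```

View pics/c10.png

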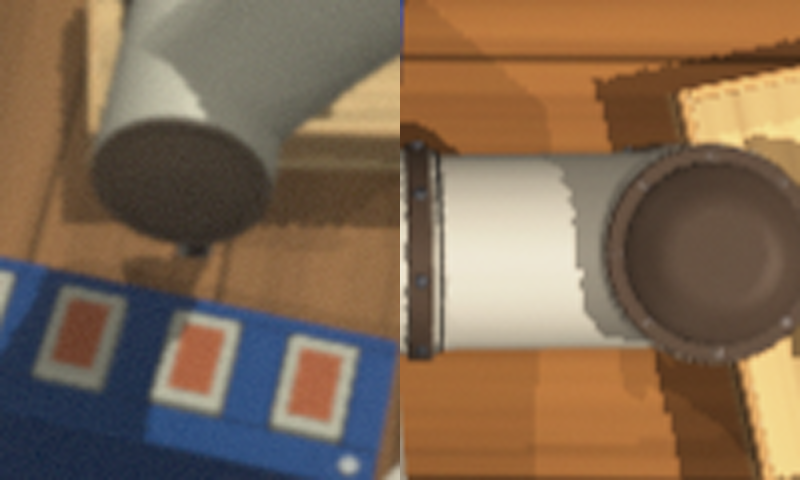

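Contact came at a reported z of −14, so the fingertips are 31 mm higher than the pose says. In x and y the tip at (328,193) matches the bench ray to within a few mm. I'll work with true z = reported + 31 and lift and return to the tray.

Request:
{"method": "play_rows", "body": {"motion": [[[0,0,-0.05,0,0,0,1],[0,0,-0.15,0,0,0,0.5],[0,0,-0.25,0,0,0,0],[0,0,-0.33,0,0,0,0],[0,0,-0.35,0,0,0,0],[0,0,-0.35,0,0,0,0],[0,0,-0.35,0,0,0,0]]]}}

```text
t: 7.92
position: [544.4, -149.7, 119.1]
tool_rot: [-0.0, 0.995, 0.098, 0.0]
force: [1.1, -0.6, -1.2]
grip_width: 0.841
gripper_force: 0.0
```

```bash
python3 - <<'E'
from h import *
st(); go((526.5,-309,110,0.195),(526.5,-309,36,0.195))
E
```

```text
t 7.92 [ 544.4 -149.7  119.1] yaw 0.1973 F [ 1.1 -0.6 -1.2] j [ 0.02  0.37 -0.28 -0.   -0.92  1.75] w 0.841 gf 0.0
[-0.122, 0.3817, 0.0229] [-0.0004, -0.0001, 0.0015]
[-0.122, 0.3817, 0.2079] [-0.0004, -0.0001, 0.0015]
```

Request:
{"method": "play_rows", "body": {"motion": [[[-0.122,0.382,0.02,0,0,0.0015,0],[-0.122,0.382,0.02,0,0,0.0015,0],[-0.122,0.382,0.02,0,0,0.0015,0],[-0.122,0.382,0.02,0,0,0.0015,0],[-0.122,0.382,0.02,0,0,0.0015,0],[-0.122,0.382,0.02,0,0,0.0015,0],[-0.122,0.382,0.08,0,0,0.0015,0],[-0.122,0.382,0.12,0,0,0.0015,0],[-0.122,0.382,0.14,0,0,0.0015,0],[-0.122,0.382,0.16,0,0,0.0015,0],[-0.122,0.382,0.16,0,0,0.0015,0]]]}}

```text
t: 8.83
position: [526.0, -308.1, 53.2]
tool_rot: [-0.001, 0.995, 0.098, -0.002]
force: [-0.7, -0.5, -0.7]
grip_width: 1.001
gripper_force: 0.0
```

```bash
python3 - <<'E'
from h import *
st(); go((526.5,-309,36,0.195)); s=Cam("side")
cv2.imwrite("pics/c11.png",cv2.resize(s.im[60:180,280:400,::-1],None,fx=4,fy=4,interpolation=cv2.INTER_CUBIC))
E
```

```text
t 8.83 [ 526.  -308.1   53.2] yaw 0.1964 F [-0.7 -0.5 -0.7] j [-0.26  0.52 -0.23 -0.   -0.83  2.03] w 1.001 gf 0.0
[0.0007, 0.0025, 0.043] [-0.0015, 0.0024, 0.0009]
```

View pics/c11.png

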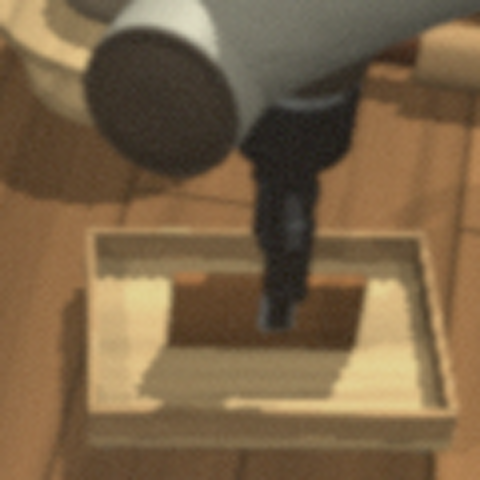

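The near finger stands in front of the rib at about (275,315), close to the rib's middle at 268. I'll descend and grip.

Request:
{"method": "play_rows", "body": {"motion": [[[0,0,0.03,0,0,0,0],[0,0,0.042,0,0,0,0],[0,0,0.042,0,0,0,0.5],[0,0,0.042,0,0,0,1],[0,0,0.042,0,0,0,1],[0,0,0.042,0,0,0,1],[0,0,0.042,0,0,0,1],[0,0,0.042,0,0,0,1],[0,0,0.042,0,0,0,1],[0,0,0.042,0,0,0,1],[0,0,0.042,0,0,0,1],[0,0,0.042,0,0,0,1]]], "grip_force": 70}}

```text
t: 9.88
position: [527.2, -309.2, 39.3]
tool_rot: [0.0, 0.995, 0.098, 0.0]
force: [-1.3, 3.3, 5.7]
grip_width: 0.151
gripper_force: 69.1
```

Request:
{"method": "play_rows", "body": {"motion": [[[0,0,-0.02,0,0,0,1],[0,0,-0.08,0,0,0,1],[0,0,-0.15,0,0,0,1],[0,0,-0.25,0,0,0,1],[0,0,-0.35,0,0,0,1],[0,0,-0.43,0,0,0,1],[0,0,-0.43,0,0,0,1]]]}}

```text
t: 10.47
position: [530.3, -311.3, 218.1]
tool_rot: [0.004, 0.995, 0.098, 0.006]
force: [1.7, -1.0, -3.5]
grip_width: 0.149
gripper_force: 69.2
```

```bash
python3 - <<'E'
from h import *
st(); go((480,-70,210,0.1),(500,100,210,0.0),(522.7,321,210,-0.075))
E
```

```text
t 10.47 [ 530.3 -311.3  218.1] yaw 0.1958 F [ 1.7 -1.  -3.5] j [-0.27  0.36 -0.03  0.   -1.17  2.03] w 0.149 gf 69.2
[-0.0061, -0.6163, 0.0202] [0.0054, -0.0078, 0.0638]
[0.1257, -1.0235, 0.0202] [0.005, -0.0081, 0.1305]
[0.2888, -1.5544, 0.0202] [0.0047, -0.0083, 0.1805]
```

Request:
{"method": "play_rows", "body": {"motion": [[[0.0,-0.4,0.02,0,0,0.06,1],[0.0,-0.5,0.02,0,0,0.1,1],[0.05,-0.7,0.02,0,0,0.13,1],[0.12,-0.98,0.02,0,0,0.13,1],[0.12,-0.98,0.02,0,0,0.13,1],[0.12,-0.98,0.02,0,0,0.13,1],[0.12,-0.98,0.02,0,0,0.13,1],[0.12,-0.98,0.02,0,0,0.13,1],[0.12,-0.98,0.02,0,0,0.13,1],[0.12,-0.98,0.02,0,0,0.13,1],[0.12,-0.98,0.02,0,0,0.13,1],[0.12,-0.98,0.02,0,0,0.13,1]]]}}

```text
t: 11.47
position: [496.3, 85.3, 200.3]
tool_rot: [0.001, 1.0, 0.001, -0.002]
force: [0.2, -0.2, -6.4]
grip_width: 0.151
gripper_force: 70.4
```

```bash
python3 - <<'E'
from h import *
st(); go((522.7,321,210,-0.075))
t=Cam("top"); s=Cam("side")
import pickle; pickle.dump((t.im,s.im),open("m1.pkl","wb"))
for n,c,b in(("top",t,(80,180,200,340)),("side",s,(220,310,380,420))):
    k=c.blobs((0,150,130),(9,255,255) ,150,b); print(n,[(cv2.contourArea(q),cen(q).round(1).tolist()) for q in k[:4]])
E
```

```text
t 11.47 [496.3  85.3 200.3] yaw 0.0021 F [ 0.2 -0.2 -6.4] j [ 0.49  0.19 -0.31 -0.   -1.07  1.08] w 0.151 gf 70.4
[0.0671, -0.5891, -0.0243] [0.0009, 0.0031, 0.0514]
top [(1096.0, [136.7, 283.4]), (230.5, [158.8, 245.0]), (157.5, [130.9, 236.4])]
side []
```

```bash
cat >> h.py <<'E'
def track(c,ref,pts,h=11,sr=25):
    "shift of small patches around pts since the reference picture"
    a=cv2.imread(ref); b=c.im[:,:,::-1]; out=[]
    for x,y in np.round(pts).astype(int):
        x0,x1,y0,y1=max(x-h,0),min(x+h+1,560),max(y-h,0),min(y+h+1,420); T=a[y0:y1,x0:x1]
        X0,Y0=max(x0-sr,0),max(y0-sr,0); r=cv2.matchTemplate(np.ascontiguousarray(b[Y0:y1+sr,X0:x1+sr]),T,cv2.TM_CCOEFF_NORMED)
        _,v,_,l=cv2.minMaxLoc(r); out.append((l[0]+X0-x0,l[1]+Y0-y0,round(v,2)))
    return out
PT=[(100,311),(110.8,216.6),(167.6,316.2),(178.8,222.2)]; PS=[(235.2,384.8),(364.4,342),(261.2,312)]
E
python3 - <<'E'
from h import *
t=Cam("top");s=Cam("side")
print(track(t,"pics/top0.png",PT)); print(track(s,"pics/side0.png",PS))
E
```

```text
[(np.int64(0), np.int64(0), 0.67), (np.int64(0), np.int64(0), 0.96), (np.int64(11), np.int64(-25), 0.44), (np.int64(0), np.int64(0), 0.9)]
[(np.int64(0), np.int64(0), 0.99), (np.int64(0), np.int64(0), 0.91), (np.int64(0), np.int64(-1), 0.92)]
```

Request:
{"method": "play_rows", "body": {"motion": [[[0.03,-0.2,-0.02,0,0,0.02,1],[0.067,-0.589,-0.02,0,0,0.051,1],[0.067,-0.589,-0.02,0,0,0.051,1],[0.067,-0.589,-0.02,0,0,0.051,1],[0.067,-0.589,-0.02,0,0,0.051,1],[0.067,-0.589,-0.02,0,0,0.051,1],[0.067,-0.589,0.05,0,0,0.051,1],[0.067,-0.589,0.12,0,0,0.051,1],[0.067,-0.589,0.18,0,0,0.051,1],[0.067,-0.589,0.2,0,0,0.051,1],[0.067,-0.589,0.2,0,0,0.051,1],[0.067,-0.589,0.2,0,0,0.051,1]]]}}

```text
t: 12.67
position: [525.8, 319.7, 123.2]
tool_rot: [0.0, 0.999, -0.038, 0.001]
force: [0.7, 0.8, -5.6]
grip_width: 0.154
gripper_force: 71.1
```

```bash
python3 - <<'E'
from h import *
st(); go((522.7,321,110,-0.075))
t=Cam("top"); s=Cam("side")
z=lambda c,x,y: cv2.resize(c.im[y:y+150,x:x+200,::-1],(400,300),interpolation=cv2.INTER_CUBIC)
m=np.vstack([np.hstack([cv2.resize(c.im[y:y+150,x:x+200,::-1],(400,300),interpolation=cv2.INTER_CUBIC) for c,x,y in((t,50,180),(s,190,270))])])
m=cv2.resize(m,(800,600)) if 0 else m
cv2.imwrite("pics/c12.png",m)
E
```

```text
t 12.67 [525.8 319.7 123.2] yaw -0.0768 F [ 0.7  0.8 -5.6] j [ 0.81  0.45 -0.15  0.   -0.98  0.68] w 0.154 gf 71.1
[-0.0081, -0.0026, 0.0331] [-0.0, -0.0008, -0.0012]
```

View pics/c12.png

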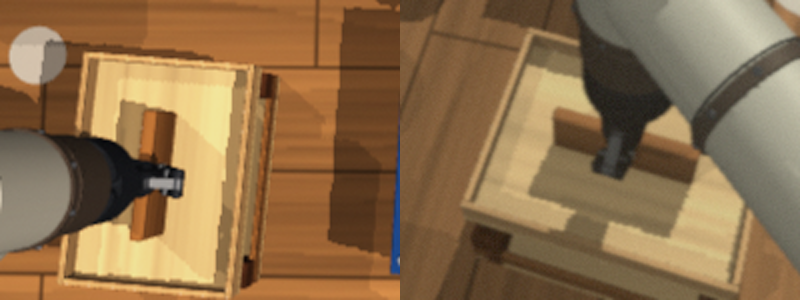

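Top tile: the held tray's outer rim corners are at (86,52), (263,66), (232,297), (58,281), and two posts of the lower tray peek out to its right. Side tile: the left rim corners are at (524,30) and (465,208).

```bash
python3 - <<'E'
from h import *
np.set_printoptions(precision=1,suppress=True)
t=Cam("top"); s=Cam("side"); st()
p=arm.get_state()["position"]
zr=p[2]+33-54+25
P=t.ray(np.array([[58,281],[86,52],[232,297],[263,66]])/2+[50,180],zr)
ang=lambda a,b:(np.hypot(*(b-a)[:2]).round(1),np.arctan2((b-a)[1],(b-a)[0]).round(4))
print(zr,P[:,:2].tolist(),P.mean(0),[ang(P[a],P[b]) for a,b in((0,1),(2,3),(0,2),(1,3))])
# refine: fit light-wood mask outline lines
m=cv2.inRange(t.hsv,np.array((12,40,150)),np.array((28,190,255))); k=np.zeros_like(m);k[195:340,70:190]=1;m*=k
m=cv2.morphologyEx(m,cv2.MORPH_CLOSE,np.ones((5,5)))
c=max(cv2.findContours(m,0,1)[0],key=cv2.contourArea); r=cv2.minAreaRect(cv2.convexHull(c)); b=cv2.boxPoints(r); Q=t.ray(b,zr)
print(b.tolist(),Q[:,:2].tolist(),Q.mean(0),[ang(Q[i],Q[(i+1)%4]) for i in range(4)])
S=s.ray(np.array([[124,30],[65,208]])/2+[190,270],zr); print("side left corners",S)
E
```

```text
t 12.87 [525.8 320.7 124.8] yaw -0.0763 F [ 0.4  0.2 -6.9] j [ 0.8  0.4 -0.1  0.  -1.   0.7] w 0.152 gf 71.1
128.78049235475078 [[413.7868687868339, 416.23739948261834], [650.5374977517052, 398.0354167189422], [400.07536054761135, 235.70422674320628], [637.169077962165, 210.6133936733263]] [525.4 315.1 128.8] [(np.float64(237.4), np.float64(-0.0767)), (np.float64(238.4), np.float64(-0.1054)), (np.float64(181.1), np.float64(-1.6466)), (np.float64(187.9), np.float64(-1.642))]
[[70.0, 195.0], [189.0, 195.0], [189.0, 339.0], [70.0, 339.0]] [[673.4917515247566, 448.1072504399999], [675.1217630546155, 195.89445265817088], [379.72401992465177, 187.89135902759656], [376.2837228159776, 433.07037191102523]] [526.2 316.2 128.8] [(np.float64(252.2), np.float64(-1.5643)), (np.float64(295.5), np.float64(-3.1145)), (np.float64(245.2), np.float64(1.5848)), (np.float64(297.6), np.float64(0.0506))]
side left corners [[643.8 222.7 128.8]
 [648.3 400.  128.8]]
```

Both cameras agree that the held tray sits about 3 mm too far in +x and 3 mm short in +y, with the grasp centred. The target TCP is (522.6, 323).

```bash
python3 - <<'E'
from h import *
for i in range(3): arm.get_state()
st(); go((522.6,323,104,-0.075),(522.6,323,82,-0.075))
E
```

```text
t 12.87 [525.8 320.7 124.8] yaw -0.0763 F [ 0.4  0.2 -6.9] j [ 0.81  0.44 -0.14  0.   -0.98  0.68] w 0.152 gf 71.1
[-0.0085, -0.0051, 0.052] [-0.002, -0.0019, -0.0009]
[-0.0085, -0.0051, 0.107] [-0.002, -0.0019, -0.0009]
```

Request:
{"method": "play_rows", "body": {"motion": [[[-0.0085,-0.006,0.02,0,0,-0.001,1],[-0.0085,-0.006,0.045,0,0,-0.001,1],[-0.0085,-0.006,0.052,0,0,-0.001,1],[-0.0085,-0.006,0.052,0,0,-0.001,1],[-0.0085,-0.006,0.052,0,0,-0.001,1]]]}}

```text
t: 13.28
position: [521.3, 322.6, 101.2]
tool_rot: [0.001, 0.999, -0.037, -0.0]
force: [-0.4, 0.8, -6.6]
grip_width: 0.154
gripper_force: 71.1
```

Request:
{"method": "play_rows", "body": {"motion": [[[0,0,0.01,0,0,0,1],[0,0,0.02,0,0,0,1],[0,0,0.03,0,0,0,1],[0,0,0.035,0,0,0,1],[0,0,0.035,0,0,0,1]]]}}

```text
t: 13.7
position: [521.4, 322.7, 87.1]
tool_rot: [0.0, 0.999, -0.037, -0.0]
force: [-0.4, 0.0, -6.8]
grip_width: 0.15
gripper_force: 71.1
```

Request:
{"method": "play_rows", "body": {"motion": [[[0,0,0.005,0,0,0,1],[0,0,0.008,0,0,0,1],[0,0,0.011,0,0,0,1],[0,0,0.011,0,0,0,1]]]}}

```text
t: 14.03
position: [521.6, 322.8, 84.4]
tool_rot: [-0.0, 0.999, -0.037, 0.0]
force: [-2.0, -2.3, -1.1]
grip_width: 0.15
gripper_force: 72.1
```

Request:
{"method": "play_rows", "body": {"motion": [[[0,0,0.004,0,0,0,1],[0,0,0.004,0,0,0,1],[0,0,0.004,0,0,0,0.8],[0,0,0.004,0,0,0,0],[0,0,0.004,0,0,0,0],[0,0,0.004,0,0,0,0],[0,0,0.004,0,0,0,0],[0,0,0.004,0,0,0,0],[0,0,0.004,0,0,0,0],[0,0,-0.1,0,0,0,0],[0,0,-0.2,0,0,0,0],[0,0,-0.3,0,0,0,0],[0,0,-0.3,0,0,0,0]]]}}

```text
t: 15.12
position: [525.8, 325.5, 213.4]
tool_rot: [-0.005, 0.999, -0.036, 0.007]
force: [0.6, 0.8, 1.9]
grip_width: 1.003
gripper_force: 0.0
```

```bash
python3 - <<'E'
from h import *
st(); go((522,120,205,-0.047),(591.5,10.5,150,-0.047))
s=Cam("side"); cv2.imwrite("pics/s13.png",s.im[:,:,::-1])
E
```

```text
t 15.12 [525.8 325.5 213.4] yaw -0.073 F [0.6 0.8 1.9] j [ 0.82  0.37 -0.03  0.   -1.16  0.68] w 1.003 gf 0.0
[0.028, 0.5131, 0.021] [-0.0073, -0.0095, -0.0173]
[0.2212, 0.7735, 0.1585] [-0.0073, -0.0095, -0.0173]
```

Request:
{"method": "play_rows", "body": {"motion": [[[0.1,0.4,0,-0.007,-0.009,0.4,1],[0.1,0.4,0,-0.007,-0.009,0.8,1],[0.1,0.4,0,-0.007,-0.009,0.9,1],[0.2,0.5,0,-0.007,-0.009,0.9,1],[0.3,0.7,0.1,-0.007,-0.009,0.9,1],[0.3,0.7,0.1,-0.007,-0.009,0.9,1],[0.3,0.7,0.1,-0.007,-0.009,0.9,1],[0.3,0.7,0.1,-0.007,-0.009,0.9,1],[0.3,0.7,0.1,-0.007,-0.009,0.9,1],[0.3,0.7,0.1,-0.007,-0.009,0.9,1],[0.3,0.7,0.1,-0.007,-0.009,0.9,1],[0.3,0.7,0.1,-0.007,-0.009,0.9,1]]]}}

```text
t: 16.17
position: [619.8, 34.1, 162.0]
tool_rot: [0.005, 0.756, -0.655, -0.007]
force: [-0.2, 0.3, 0.4]
grip_width: -0.002
gripper_force: 0.0
```

```bash
python3 - <<'E'
from h import *
st(); go((657.7,7,130,-1.618),(657.7,7,80,-1.618))
t=Cam("top");s=Cam("side")
m=np.hstack([cv2.resize(c.im[y:y+150,x:x+200,::-1],(400,300),interpolation=cv2.INTER_CUBIC) for c,x,y in((t,50,180),(s,190,270))])
cv2.imwrite("pics/c14.png",m)
E
```

```text
t 16.17 [619.8  34.1 162. ] yaw -1.4272 F [-0.2  0.3  0.4] j [ 0.31  0.43 -0.06 -0.01 -1.09 -0.16] w -0.002 gf 0.0
[0.0805, -0.084, 0.0801] [0.0119, 0.0013, 0.1272]
[0.0805, -0.084, 0.2051] [0.0119, 0.0013, 0.1272]
```

View pics/c14.png

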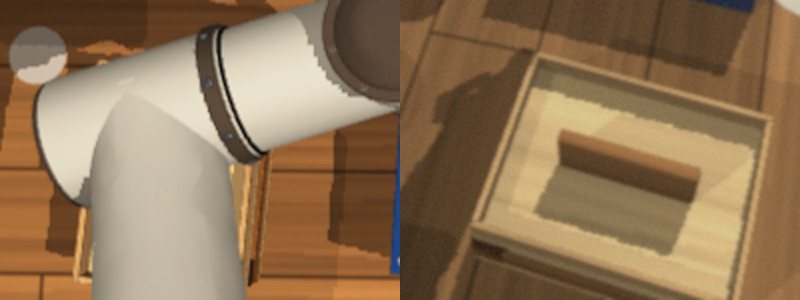

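The side tile shows the tray sitting square on the posts, with rim corners at (537,52), (771,118), (473,229). I'll check it numerically and then go on.

```bash
python3 - <<'E'
from h import *
s=Cam("side")
for z in(85,90):
  P=s.ray(np.array([[137,52],[371,118],[73,229]])/2+[190,270],z)[:,:2]
  print(z,P.round(1).tolist(),np.hypot(*(P[0]-P[1])).round(1),np.hypot(*(P[0]-P[2])).round(1),"centre",((P[1]+P[2])/2).round(1))
st()
E
```

```text
85 [[632.9, 221.1], [396.4, 239.0], [644.4, 403.2]] 237.2 182.4 centre [520.4 321.1]
90 [[632.0, 223.6], [396.9, 241.4], [643.5, 404.6]] 235.8 181.3 centre [520.2 323. ]
t 16.32 [620.   34.7 162.8] yaw -1.4222 F [ 1.3 -0.7  0.8] j [ 0.31  0.43 -0.06 -0.01 -1.09 -0.16] w -0.002 gf 0.0
```

Request:
{"method": "play_rows", "body": {"motion": [[[0.08,-0.084,0.05,0.012,0.001,0.127,1],[0.08,-0.084,0.08,0.012,0.001,0.127,1],[0.08,-0.084,0.08,0.012,0.001,0.127,1],[0.08,-0.084,0.08,0.012,0.001,0.127,1],[0.08,-0.084,0.08,0.012,0.001,0.127,1]]]}}

```text
t: 16.73
position: [657.6, 8.3, 131.4]
tool_rot: [0.001, -0.692, 0.722, -0.001]
force: [0.2, -0.4, 0.5]
grip_width: -0.002
gripper_force: 0.0
```

```bash
python3 - <<'E'
from h import *
st(); go((657.7,7,80,-1.618))
E
```

```text
t 16.73 [657.6   8.3 131.4] yaw -1.6123 F [ 0.2 -0.4  0.5] j [ 0.26  0.5  -0.02  0.   -1.04 -0.3 ] w -0.002 gf 0.0
[0.0033, -0.0003, 0.1285] [-0.0017, 0.0005, 0.0038]
```

Request:
{"method": "play_rows", "body": {"motion": [[[0.003,0,0.07,0,0,0.003,1],[0.003,0,0.1,0,0,0.003,1],[0.003,0,0.11,0,0,0.003,1],[0.003,0,0.12,0,0,0.003,1],[0.003,0,0.126,0,0,0.003,1],[0.003,0,0.126,0,0,0.003,1]]]}}

```text
t: 17.23
position: [658.0, 6.9, 82.6]
tool_rot: [0.001, -0.69, 0.723, -0.001]
force: [-2.4, -0.1, 5.3]
grip_width: 0.002
gripper_force: 3.3
```

Request:
{"method": "play_rows", "body": {"motion": [[[0,0,0.005,0,0,0,1],[0,0,0.009,0,0,0,1],[0,0,0.009,0,0,0,1]]]}}

```text
t: 17.48
position: [658.1, 6.9, 79.5]
tool_rot: [0.001, -0.69, 0.723, -0.001]
force: [-2.5, -1.0, 6.6]
grip_width: 0.004
gripper_force: 3.4
```

Request:
{"method": "play_rows", "body": {"motion": [[[0,0,0.004,0,0,0,1],[0,0,0.008,0,0,0,1],[0,0,0.008,0,0,0,1]]]}}

```text
t: 17.73
position: [658.4, 6.8, 79.1]
tool_rot: [0.002, -0.691, 0.723, -0.002]
force: [-6.0, -0.4, 16.3]
grip_width: 0.002
gripper_force: 8.1
```

Request:
{"method": "play_rows", "body": {"motion": [[[0,0,-0.08,0,0,0,1],[0,0,-0.18,0,0,0,1],[0,0,-0.25,0,0,0,0.5],[0,0,-0.25,0,0,0,0],[0,0,-0.25,0,0,0,0],[0,0,-0.25,0,0,0,0],[0,0,-0.25,0,0,0,0],[0,0,-0.25,0,0,0,0]]]}}

```text
t: 18.4
position: [656.7, 6.7, 172.0]
tool_rot: [-0.0, -0.69, 0.724, 0.0]
force: [0.2, 0.1, 0.9]
grip_width: 0.846
gripper_force: 0.0
```

```bash
python3 - <<'E'
from h import *
st(); s=Cam("side"); 
for k in s.blobs((0,110,100),(14,255,255),40,(245,170,385,245)): print(cv2.contourArea(k),cen(k),s.ray(cen(k),102)[0].round(1),s.ray(cen(k),152)[0].round(1))
go((657.7,7,98,-1.618))
E
```

```text
t 18.4 [656.7   6.7 172. ] yaw -1.6194 F [0.2 0.1 0.9] j [ 0.26  0.47  0.03 -0.   -1.13 -0.3 ] w 0.846 gf 0.0
467.5 [314.5197861  186.03565062] [574.  -76.8 102. ] [569.  -33.6 152. ]
136.5 [358.28815629 225.9023199 ] [459.5  15.5 102. ] [461.4  53.1 152. ]
130.5 [328.69476373 219.31673052] [525.8  12.1 102. ] [523.7  50.  152. ]
129.0 [271.05426357 192.54651163] [668.6 -34.7 102. ] [657.9   6.  152. ]
125.5 [299.70252324 212.8061089 ] [592.1   8.6 102. ] [586.   46.7 152. ]
118.5 [355.04078762 195.76511955] [477.5 -68.5 102. ] [478.3 -25.8 152. ]
51.5 [329.5210356  198.21682848] [533.7 -48.1 102. ] [531.1  -6.6 152. ]
[-0.0011, -0.002, 0.1852] [0.0004, 0.0001, -0.0009]
```

Mould D is up: its patch triangulates to (657.9, 6.0) at 152 mm, as expected. I'll grip it and lift.

Request:
{"method": "play_rows", "body": {"motion": [[[0,0,0.08,0,0,0,0],[0,0,0.15,0,0,0,0],[0,0,0.185,0,0,0,0],[0,0,0.185,0,0,0,0],[0,0,0.185,0,0,0,1],[0,0,0.185,0,0,0,1],[0,0,0.185,0,0,0,1],[0,0,0.185,0,0,0,1],[0,0,0.185,0,0,0,1],[0,0,0.185,0,0,0,1],[0,0,0.185,0,0,0,1],[0,0,0.12,0,0,0,1],[0,0,0.03,0,0,0,1],[0,0,-0.05,0,0,0,1],[0,0,-0.1,0,0,0,1],[0,0,-0.1,0,0,0,1],[0,0,-0.1,0,0,0,1]]], "grip_force": 50}}

```text
t: 19.87
position: [657.2, 6.9, 213.5]
tool_rot: [0.002, -0.689, 0.724, -0.0]
force: [0.4, -0.2, -3.7]
grip_width: 0.44
gripper_force: 53.6
```

```bash
cat >> h.py <<'E'
O=np.array([521.7,322.6]); PSI=-0.075
def slot(x,y): return O+np.array([x*np.cos(PSI)-y*np.sin(PSI),x*np.sin(PSI)+y*np.cos(PSI)])
E
python3 - <<'E'
from h import *
st(); x,y=slot(55,45.5); print(x,y); go((x,y,208,-1.646),(x,y,105,-1.646))
s=Cam("side"); print(track(s,"pics/s13.png",[(258,296),(234,384)]))
E
```

```text
t 19.87 [657.2   6.9 213.5] yaw -1.6202 F [ 0.4 -0.2 -3.7] j [ 0.26  0.44  0.09 -0.   -1.21 -0.3 ] w 0.44 gf 53.6
579.9546866770812 363.8509573241046
[-0.8817, 0.237, 0.0138] [-0.0018, 0.0016, 0.0172]
[-0.8817, 0.237, 0.2713] [-0.0018, 0.0016, 0.0172]
[(np.int64(1), np.int64(-7), 0.63), (np.int64(0), np.int64(-9), 0.99)]
```

```bash
python3 - <<'E'
from h import *
s=Cam("side","s15"); t=Cam("top","t15")
c=cv2.imread("pics/c14.png")[:,400:]; a=cv2.imread("pics/s13.png").copy(); a[270:420,190:390]=cv2.resize(c,(200,150),interpolation=cv2.INTER_AREA); cv2.imwrite("pics/ref14.png",a)
pts=[(227,383),(258.5,297),(375,329)]
print("14->now",track(s,"pics/ref14.png",pts))
class X: pass
x=X(); x.im=a[:,:,::-1]; print("13->14",track(x,"pics/s13.png",[(234,384),(258,296)]))
x.im=s.im; print("0->now objects", track(x,"pics/side0.png",[(227,190),(210,232),(134,325),(430,187)]))
E
```

```text
14->now [(np.int64(0), np.int64(-9), 0.88), (np.int64(-10), np.int64(20), 0.5), (np.int64(-1), np.int64(-7), 0.92)]
13->14 [(np.int64(0), np.int64(0), 0.98), (np.int64(1), np.int64(0), 0.72)]
0->now objects [(np.int64(0), np.int64(0), 0.98), (np.int64(0), np.int64(0), 0.99), (np.int64(0), np.int64(0), 0.98), (np.int64(0), np.int64(0), 1.0)]
```

The stack has been knocked since the last look: the side-view rim corner moved by about 9 px. I'll re-measure it with my last picture.

```bash
python3 - <<'E'
import cv2,numpy as np
s=cv2.imread("pics/s15.png");t=cv2.imread("pics/t15.png")
m=np.vstack([cv2.resize(s[270:420,190:390],(800,600),interpolation=cv2.INTER_CUBIC)[:600]])
m=np.hstack([cv2.resize(s[270:420,200:400],(533,400),interpolation=cv2.INTER_CUBIC),cv2.resize(t[180:330,80:180],(267,400),interpolation=cv2.INTER_CUBIC)])
cv2.imwrite("pics/c16.png",m)
E
```

```text
(no output)
```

View pics/c16.png

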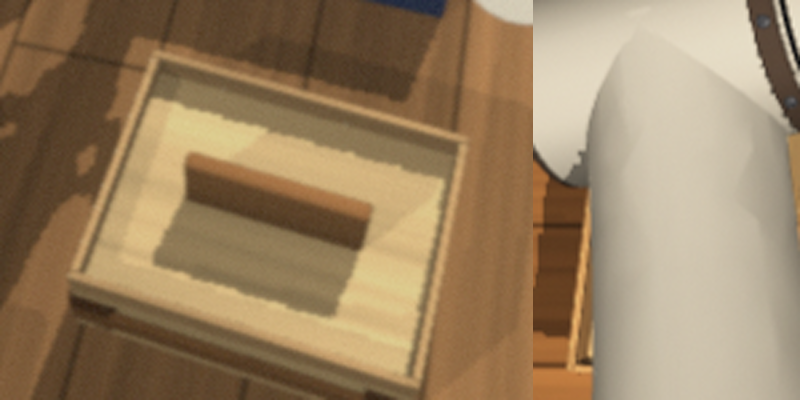

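The side tile shows all four outer rim corners: (155,54), (467,138), (72,273), (419,384). The tray still looks square on its posts.

```bash
python3 - <<'E'
from h import *
s=Cam("side")
A=lambda a,b:(np.hypot(*(b-a)).round(1),np.arctan2(*(b-a)[::-1]).round(4))
P=s.ray(np.array([[155,54],[467,138],[72,273],[419,384]])/(800/300)+[200,270],85)[:,:2]
print(P.round(1).tolist(),"c",P.mean(0).round(1),A(P[1],P[0]),A(P[3],P[2]),A(P[1],P[3]),A(P[0],P[2]))
r=s.ray(np.array([[187,155],[371,206]])/(800/300)+[200,270],128)[:,:2]; print("rib",r.mean(0),A(r[1],r[0]))
P0=s.ray(np.array([[137,52],[371,118],[73,229]])/2+[190,270],85)[:,:2]; print("shift",(P[[0,1,2]]-P0).round(1).tolist(),A(P0[1],P0[0]),A(P0[0],P0[2]))
E
```

```text
[[636.9, 208.8], [398.6, 224.3], [649.9, 382.3], [411.3, 400.8]] c [524.2 304. ] (np.float64(238.8), np.float64(-0.0649)) (np.float64(239.2), np.float64(-0.0776)) (np.float64(177.0), np.float64(1.4988)) (np.float64(174.0), np.float64(1.4961))
rib [524.6547003  304.40277177] (np.float64(128.2), np.float64(-0.0594))
shift [[4.0, -12.4], [2.2, -14.7], [5.4, -20.9]] (np.float64(237.2), np.float64(-0.0755)) (np.float64(182.4), np.float64(1.5074))
```

```bash
sed -i 's/^O=.*/O=np.array([524.7,304.7]); PSI=-0.072/' h.py; python3 - <<'E'
from h import *
st(); x,y=slot(55,45.5); print(x,y); go((x,y,208,PSI-np.pi/2),(x,y,108,PSI-np.pi/2))
E
```

```text
t 20.07 [656.2   6.6 210.7] yaw -1.6199 F [-0.4  0.7 -1.5] j [ 0.26  0.44  0.08 -0.   -1.21 -0.3 ] w 0.44 gf 53.6
582.8306718448447 346.12553549282114
[-0.8389, 0.2249, 0.0068] [0.0019, 0.0001, 0.0153]
[-0.8389, 0.2249, 0.2568] [0.0019, 0.0001, 0.0153]
```

Request:
{"method": "play_rows", "body": {"motion": [[[-0.838,0.225,0,0,0,0.015,1],[-0.838,0.225,0,0,0,0.015,1],[-0.838,0.225,0,0,0,0.015,1],[-0.838,0.225,0,0,0,0.015,1],[-0.838,0.225,0,0,0,0.015,1],[-0.838,0.225,0,0,0,0.015,1],[-0.838,0.225,0,0,0,0.015,1],[-0.838,0.225,0,0,0,0.015,1],[-0.838,0.225,0,0,0,0.015,1],[-0.838,0.225,0,0,0,0.015,1],[-0.838,0.225,0,0,0,0.015,1],[-0.838,0.225,0.08,0,0,0.015,1],[-0.838,0.225,0.12,0,0,0.015,1],[-0.838,0.225,0.14,0,0,0.015,1],[-0.838,0.225,0.14,0,0,0.015,1],[-0.838,0.225,0.14,0,0,0.015,1]]]}}

```text
t: 21.4
position: [584.9, 344.8, 157.9]
tool_rot: [0.001, -0.681, 0.732, -0.001]
force: [-0.0, -0.1, -2.8]
grip_width: 0.438
gripper_force: 53.4
```

```bash
python3 - <<'E'
from h import *
np.set_printoptions(precision=1,suppress=True)
st(); x,y=slot(55,45.5); go((x,y,97,PSI-np.pi/2))
s=Cam("side","s17"); t=Cam("top","t17")
# tray track since s15, and patch of carried mould
print(track(s,"pics/s15.png",[(227,372),(258,290),(375,322)],8))
p=arm.get_state()["position"]; top=p[2]+54-3
for n,c in(("s",s),("t",t)):
  u=c.proj([[p[0],p[1],p[2]+33+21]])[0]; b=np.r_[u-35,u+35].clip(0).astype(int)
  print(n,u,[(cv2.contourArea(k),cen(k),c.ray(cen(k),p[2]+54)[0]) for k in c.blobs((0,120,100),(10,255,255),25,b)][:3])
E
```

```text
t 21.4 [584.9 344.8 157.9] yaw -1.6432 F [-0.  -0.1 -2.8] j [ 0.8  0.5  0.1  0.  -1.1 -0.8] w 0.438 gf 53.4
[-0.003, 0.0053, 0.1523] [-0.0018, 0.0002, -0.0003]
[(np.int64(0), np.int64(0), 0.99), (np.int64(-10), np.int64(-25), 0.28), (np.int64(-22), np.int64(-21), 0.43)]
s [264.6 332.4] [(159.0, array([262.9, 337.8]), array([585.7, 355.4, 213.5]))]
t [ 97.8 236.2] [(155.0, array([102.7, 236.6]), array([584.5, 336.4, 213.5]))]
```

Request:
{"method": "play_rows", "body": {"motion": [[[-0.003,0.005,0.06,0,0,0,1],[-0.003,0.005,0.11,0,0,0,1],[-0.003,0.005,0.13,0,0,0,1],[-0.003,0.005,0.14,0,0,0,1],[-0.003,0.005,0.147,0,0,0,1],[-0.003,0.005,0.147,0,0,0,1]]]}}

```text
t: 22.0
position: [583.0, 347.7, 99.9]
tool_rot: [0.002, -0.682, 0.732, -0.001]
force: [-0.1, 0.0, -3.0]
grip_width: 0.438
gripper_force: 53.6
```

Request:
{"method": "play_rows", "body": {"motion": [[[0,0,0.004,0,0,0,1],[0,0,0.008,0,0,0,1],[0,0,0.008,0,0,0,1]]]}}

```text
t: 22.25
position: [583.4, 348.1, 99.4]
tool_rot: [0.003, -0.682, 0.732, -0.001]
force: [-2.8, -0.7, 5.1]
grip_width: 0.441
gripper_force: 54.6
```

Request:
{"method": "play_rows", "body": {"motion": [[[0,0,-0.004,0,0,0,0.5],[0,0,-0.004,0,0,0,0],[0,0,-0.004,0,0,0,0],[0,0,-0.004,0,0,0,0],[0,0,-0.004,0,0,0,0],[0,0,-0.004,0,0,0,0],[0,0,-0.08,0,0,0,0],[0,0,-0.18,0,0,0,0],[0,0,-0.26,0,0,0,0],[0,0,-0.26,0,0,0,1],[0,0,-0.26,0,0,0,1]]]}}

```text
t: 23.17
position: [583.0, 348.0, 202.6]
tool_rot: [0.004, -0.681, 0.732, -0.0]
force: [0.8, 0.3, -0.8]
grip_width: 0.747
gripper_force: 0.0
```

```bash
python3 - <<'E'
from h import *
st(); go((591.6,9.5,180,-1.618),(591.6,9.5,130,-1.618))
E
```

```text
t 23.17 [583.  348.  202.6] yaw -1.6421 F [ 0.8  0.3 -0.8] j [ 0.78  0.48  0.13  0.   -1.21 -0.85] w 0.747 gf 0.0
[0.8427, -0.0817, 0.0566] [-0.0042, 0.0035, -0.0161]
[0.8427, -0.0817, 0.1816] [-0.0042, 0.0035, -0.0161]
```

Request:
{"method": "play_rows", "body": {"motion": [[[0.843,-0.082,0.05,-0.004,0.0035,-0.016,1],[0.843,-0.082,0.05,-0.004,0.0035,-0.016,1],[0.843,-0.082,0.05,-0.004,0.0035,-0.016,1],[0.843,-0.082,0.05,-0.004,0.0035,-0.016,1],[0.843,-0.082,0.05,-0.004,0.0035,-0.016,1],[0.843,-0.082,0.05,-0.004,0.0035,-0.016,1],[0.843,-0.082,0.05,-0.004,0.0035,-0.016,1],[0.843,-0.082,0.05,-0.004,0.0035,-0.016,1],[0.843,-0.082,0.05,-0.004,0.0035,-0.016,1],[0.843,-0.082,0.05,-0.004,0.0035,-0.016,1],[0.843,-0.082,0.14,-0.004,0.0035,-0.016,1],[0.843,-0.082,0.22,-0.004,0.0035,-0.016,1],[0.843,-0.082,0.22,-0.004,0.0035,-0.016,1],[0.843,-0.082,0.22,-0.004,0.0035,-0.016,1]]]}}

```text
t: 24.33
position: [589.8, 9.3, 109.6]
tool_rot: [-0.005, -0.691, 0.723, 0.001]
force: [0.6, -0.4, 0.9]
grip_width: -0.0
gripper_force: 0.0
```

```bash
python3 - <<'E'
from h import *
st(); go((591.6,9.5,77.5,-1.618)); s=Cam("side","s18"); t=Cam("top","t18")
print(track(s,"pics/s15.png",[(227,372),(258,290),(375,322)],8))
for n,c,b in(("s",s,(220,250,400,420)),("t",t,(70,180,190,340))):
  print(n,[(cv2.contourArea(k),cen(k).round(1),c.ray(cen(k),150)[0].round(1)) for k in c.blobs((0,120,100),(11,255,255),60,b)][:4])
E
```

```text
t 24.33 [589.8   9.3 109.6] yaw -1.6164 F [ 0.6 -0.4  0.9] j [ 0.29  0.43 -0.22  0.   -0.93 -0.34] w -0.0 gf 0.0
[-0.0008, -0.0046, 0.0802] [0.0058, -0.0041, 0.001]
[(np.int64(-1), np.int64(5), 0.78), (np.int64(-20), np.int64(-6), 0.68), (np.int64(0), np.int64(0), 0.99)]
s [(257.0, array([266. , 349.3]), array([583.8, 349. , 150. ]))]
t [(198.0, array([109.5, 237.6]), array([584. , 350.9, 150. ]))]
```

Mould D stands at (584, 350) with its top at 150 mm in both views, so it's on the floor. Next I'll press C.

Request:
{"method": "play_rows", "body": {"motion": [[[-0.001,-0.0045,0.04,0.006,-0.004,0,1],[-0.001,-0.0045,0.06,0.006,-0.004,0,1],[-0.001,-0.0045,0.07,0.006,-0.004,0,1],[-0.001,-0.0045,0.078,0.006,-0.004,0,1],[-0.001,-0.0045,0.083,0.006,-0.004,0,1],[-0.001,-0.0045,0.083,0.006,-0.004,0,1],[-0.001,-0.0045,0.083,0.006,-0.004,0,1]]]}}

```text
t: 25.02
position: [594.3, 9.1, 81.3]
tool_rot: [0.004, -0.691, 0.723, -0.003]
force: [-1.0, -0.1, 7.6]
grip_width: -0.001
gripper_force: 3.8
```

Request:
{"method": "play_rows", "body": {"motion": [[[0,0,0.005,0,0,0,1],[0,0,0.01,0,0,0,1],[0,0,0.014,0,0,0,1],[0,0,0.014,0,0,0,1]]]}}

```text
t: 25.35
position: [595.5, 9.0, 78.9]
tool_rot: [0.005, -0.691, 0.723, -0.004]
force: [-4.7, 0.1, 21.1]
grip_width: -0.003
gripper_force: 10.1
```

Request:
{"method": "play_rows", "body": {"motion": [[[0,0,-0.08,0,0,0,1],[0,0,-0.18,0,0,0,1],[0,0,-0.24,0,0,0,0.5],[0,0,-0.24,0,0,0,0],[0,0,-0.24,0,0,0,0],[0,0,-0.24,0,0,0,0],[0,0,-0.24,0,0,0,0],[0,0,-0.24,0,0,0,0]]]}}

```text
t: 26.02
position: [591.4, 8.5, 167.2]
tool_rot: [0.001, -0.69, 0.724, -0.001]
force: [0.3, 0.2, 0.4]
grip_width: 0.85
gripper_force: 0.0
```

```bash
python3 - <<'E'
from h import *
st(); s=Cam("side"); 
for k in s.blobs((0,110,100),(14,255,255),90,(245,170,385,245)): print(cv2.contourArea(k),cen(k),s.ray(cen(k),152)[0].round(1))
go((591.6,9.5,98,-1.618))
E
```

```text
t 26.02 [591.4   8.5 167.2] yaw -1.6181 F [0.3 0.2 0.4] j [ 0.29  0.37 -0.15 -0.   -1.05 -0.34] w 0.85 gf 0.0
144.0 [355.24074074 198.38657407] [477.  -18.6 152. ]
137.0 [358.30656934 225.90510949] [461.4  53.1 152. ]
133.5 [300.48813983 198.81772784] [591.9   9.  152. ]
131.5 [328.7617237  219.26108999] [523.6  49.8 152. ]
[-0.0025, -0.0, 0.1733] [-0.0017, 0.0006, -0.0001]
```

C is up at (591.9, 9.0). I'll grip and lift it.

Request:
{"method": "play_rows", "body": {"motion": [[[-0.002,0,0.08,0,0,0,0],[-0.002,0,0.15,0,0,0,0],[-0.002,0,0.173,0,0,0,0],[-0.002,0,0.173,0,0,0,0],[-0.002,0,0.173,0,0,0,1],[-0.002,0,0.173,0,0,0,1],[-0.002,0,0.173,0,0,0,1],[-0.002,0,0.173,0,0,0,1],[-0.002,0,0.173,0,0,0,1],[-0.002,0,0.173,0,0,0,1],[-0.002,0,0.173,0,0,0,1],[-0.002,0,0.12,0,0,0,1],[-0.002,0,0.03,0,0,0,1],[-0.002,0,-0.05,0,0,0,1],[-0.002,0,-0.12,0,0,0,1],[-0.002,0,-0.12,0,0,0,1],[-0.002,0,-0.12,0,0,0,1]]]}}

```text
t: 27.48
position: [592.5, 9.7, 218.1]
tool_rot: [0.004, -0.69, 0.724, -0.002]
force: [-0.5, -0.1, -2.8]
grip_width: 0.441
gripper_force: 53.3
```

```bash
python3 - <<'E'
from h import *
st(); x,y=slot(-55,43); print(x,y); go((x,y,208,PSI-np.pi/2))
s=Cam("side"); print(track(s,"pics/s18.png",[(227,372),(258,290),(375,322),(266,345)],8))
E
```

```text
t 27.48 [592.5   9.7 218.1] yaw -1.6184 F [-0.5 -0.1 -2.8] j [ 0.29  0.32 -0.08 -0.   -1.16 -0.34] w 0.441 gf 53.3
472.935824173981 351.54517158740043
[-0.8395, 0.3392, 0.0251] [-0.0056, 0.0024, 0.0163]
[(np.int64(0), np.int64(0), 0.89), (np.int64(8), np.int64(25), 0.69), (np.int64(0), np.int64(0), 0.99), (np.int64(0), np.int64(0), 0.91)]
```

Request:
{"method": "play_rows", "body": {"motion": [[[-0.84,0.339,0.02,-0.003,0.001,0.016,1],[-0.84,0.339,0.02,-0.003,0.001,0.016,1],[-0.84,0.339,0.02,-0.003,0.001,0.016,1],[-0.84,0.339,0.02,-0.003,0.001,0.016,1],[-0.84,0.339,0.02,-0.003,0.001,0.016,1],[-0.84,0.339,0.02,-0.003,0.001,0.016,1],[-0.84,0.339,0.02,-0.003,0.001,0.016,1],[-0.84,0.339,0.02,-0.003,0.001,0.016,1],[-0.84,0.339,0.02,-0.003,0.001,0.016,1],[-0.84,0.339,0.02,-0.003,0.001,0.016,1],[-0.84,0.339,0.02,-0.003,0.001,0.016,1],[-0.84,0.339,0.1,-0.003,0.001,0.016,1],[-0.84,0.339,0.18,-0.003,0.001,0.016,1],[-0.84,0.339,0.22,-0.003,0.001,0.016,1],[-0.84,0.339,0.22,-0.003,0.001,0.016,1],[-0.84,0.339,0.22,-0.003,0.001,0.016,1]]]}}

```text
t: 28.87
position: [472.6, 350.0, 126.8]
tool_rot: [-0.002, -0.681, 0.732, -0.0]
force: [-0.1, -0.5, -1.7]
grip_width: 0.441
gripper_force: 53.2
```

```bash
python3 - <<'E'
from h import *
st(); x,y=slot(-55,43); go((x,y,100,PSI-np.pi/2))
s=Cam("side"); print(track(s,"pics/s18.png",[(227,372),(375,322),(266,345)],8))
E
```

```text
t 28.87 [472.6 350.  126.8] yaw -1.6432 F [-0.1 -0.5 -1.7] j [ 0.91  0.4  -0.21  0.   -0.96 -0.99] w 0.441 gf 53.2
[-0.0038, -0.0007, 0.067] [0.0012, -0.002, -0.0003]
[(np.int64(2), np.int64(-5), 0.79), (np.int64(5), np.int64(-23), 0.3), (np.int64(0), np.int64(0), 0.91)]
```

Request:
{"method": "play_rows", "body": {"motion": [[[-0.003,0,0.03,0,0,0,1],[-0.003,0,0.05,0,0,0,1],[-0.003,0,0.06,0,0,0,1],[-0.003,0,0.068,0,0,0,1],[-0.003,0,0.073,0,0,0,1],[-0.003,0,0.073,0,0,0,1]]]}}

```text
t: 29.42
position: [473.1, 352.6, 99.5]
tool_rot: [0.0, -0.681, 0.732, -0.0]
force: [0.3, -0.5, -2.4]
grip_width: 0.44
gripper_force: 53.3
```

Request:
{"method": "play_rows", "body": {"motion": [[[0,0,0.004,0,0,0,1],[0,0,0.008,0,0,0,1],[0,0,0.008,0,0,0,1]]]}}

```text
t: 29.67
position: [473.3, 352.9, 99.1]
tool_rot: [0.001, -0.682, 0.731, -0.001]
force: [-3.8, -1.9, 9.2]
grip_width: 0.431
gripper_force: 54.7
```

Contact at the same height as before. I'll release and lift.

Request:
{"method": "play_rows", "body": {"motion": [[[0,0,-0.006,0,0,0,1],[0,0,-0.006,0,0,0,0.5],[0,0,-0.006,0,0,0,0],[0,0,-0.006,0,0,0,0],[0,0,-0.006,0,0,0,0],[0,0,-0.006,0,0,0,0],[0,0,-0.006,0,0,0,0],[0,0,-0.08,0,0,0,0],[0,0,-0.18,0,0,0,0],[0,0,-0.26,0,0,0,0],[0,0,-0.26,0,0,0,1],[0,0,-0.26,0,0,0,1]]]}}

```text
t: 30.67
position: [473.7, 353.7, 202.6]
tool_rot: [0.003, -0.681, 0.732, 0.0]
force: [-0.4, -0.7, -0.5]
grip_width: 0.746
gripper_force: 0.0
```

```bash
python3 - <<'E'
from h import *
st(); go((525.4,13,180,-1.618),(525.4,13,110,-1.618))
E
```

```text
t 30.67 [473.7 353.7 202.6] yaw -1.6421 F [-0.4 -0.7 -0.5] j [ 0.92  0.33 -0.11  0.   -1.12 -0.99] w 0.746 gf 0.0
[0.8403, -0.1897, 0.0565] [-0.0025, 0.0032, -0.016]
[0.8403, -0.1897, 0.2315] [-0.0025, 0.0032, -0.016]
```

Request:
{"method": "play_rows", "body": {"motion": [[[0.84,-0.19,0.05,-0.002,0.003,-0.016,1],[0.84,-0.19,0.05,-0.002,0.003,-0.016,1],[0.84,-0.19,0.05,-0.002,0.003,-0.016,1],[0.84,-0.19,0.05,-0.002,0.003,-0.016,1],[0.84,-0.19,0.05,-0.002,0.003,-0.016,1],[0.84,-0.19,0.05,-0.002,0.003,-0.016,1],[0.84,-0.19,0.05,-0.002,0.003,-0.016,1],[0.84,-0.19,0.05,-0.002,0.003,-0.016,1],[0.84,-0.19,0.05,-0.002,0.003,-0.016,1],[0.84,-0.19,0.05,-0.002,0.003,-0.016,1],[0.84,-0.19,0.14,-0.002,0.003,-0.016,1],[0.84,-0.19,0.22,-0.002,0.003,-0.016,1],[0.84,-0.19,0.22,-0.002,0.003,-0.016,1],[0.84,-0.19,0.22,-0.002,0.003,-0.016,1]]]}}

```text
t: 31.83
position: [523.6, 12.5, 110.6]
tool_rot: [-0.005, -0.691, 0.723, 0.0]
force: [0.3, -0.3, 0.7]
grip_width: -0.001
gripper_force: 0.0
```

```bash
python3 - <<'E'
from h import *
st(); go((525.4,13,77,-1.618)); s=Cam("side","s19"); t=Cam("top","t19")
print(track(s,"pics/s18.png",[(227,372),(375,322),(266,345)],8))
for n,c,b in(("s",s,(220,250,400,420)),("t",t,(70,180,190,340))):
  print(n,[(cv2.contourArea(k),cen(k).round(1),c.ray(cen(k),150)[0].round(1)) for k in c.blobs((0,120,100),(11,255,255),60,b)][:4])
E
```

```text
t 31.83 [523.6  12.5 110.6] yaw -1.6166 F [ 0.3 -0.3  0.7] j [ 0.34  0.32 -0.38  0.   -0.87 -0.38] w -0.001 gf 0.0
[-0.0014, -0.0045, 0.0839] [0.0047, -0.0042, 0.0009]
[(np.int64(-24), np.int64(4), 0.72), (np.int64(0), np.int64(0), 0.99), (np.int64(1), np.int64(0), 0.79)]
s [(292.0, array([329. , 366.1]), array([473.2, 353.6, 150. ])), (260.5, array([266.1, 349.1]), array([583.7, 348.7, 150. ]))]
t [(220.5, array([110.4, 238.3]), array([582.7, 349. , 150. ])), (217.0, array([105.4, 292.9]), array([472.8, 354.5, 150. ]))]
```

C stands at (473, 354) with its top at 150 mm in both views. Pressing B.

Request:
{"method": "play_rows", "body": {"motion": [[[0,-0.006,0.04,0.004,-0.004,0,1],[0,-0.008,0.06,0.004,-0.004,0,1],[0,-0.008,0.07,0.004,-0.004,0,1],[0,-0.008,0.078,0.004,-0.004,0,1],[0,-0.008,0.084,0.004,-0.004,0,1],[0,-0.008,0.09,0.004,-0.004,0,1],[0,-0.008,0.094,0.004,-0.004,0,1],[0,-0.008,0.094,0.004,-0.004,0,1]]]}}

```text
t: 32.6
position: [530.6, 12.2, 79.0]
tool_rot: [0.004, -0.691, 0.723, -0.003]
force: [-4.5, -1.6, 16.3]
grip_width: 0.004
gripper_force: 8.1
```

Request:
{"method": "play_rows", "body": {"motion": [[[0,0,-0.08,0,0,0,1],[0,0,-0.18,0,0,0,1],[0,0.01,-0.24,0,0,0,0.5],[0,0.01,-0.24,0,0,0,0],[0,0.01,-0.24,0,0,0,0],[0,0.01,-0.24,0,0,0,0],[0,0.01,-0.24,0,0,0,0],[0,0.01,-0.24,0,0,0,0]]]}}

```text
t: 33.27
position: [522.9, 11.8, 169.2]
tool_rot: [0.001, -0.69, 0.724, -0.0]
force: [0.3, 0.0, 0.4]
grip_width: 0.845
gripper_force: 0.0
```

```bash
python3 - <<'E'
from h import *
st(); s=Cam("side"); 
for k in s.blobs((0,110,100),(14,255,255),90,(245,170,385,245)): print(cv2.contourArea(k),cen(k),s.ray(cen(k),152)[0].round(1))
go((525.4,13,98,-1.618))
E
```

```text
t 33.27 [522.9  11.8 169.2] yaw -1.6182 F [0.3 0.  0.4] j [ 0.33  0.25 -0.31 -0.   -1.   -0.38] w 0.845 gf 0.0
427.0 [289.92076503 182.8715847 ] [623.8 -30.5 152. ]
136.5 [330.63247863 205.4017094 ] [525.6  12.4 152. ]
135.5 [358.33456335 225.7798278 ] [461.4  52.8 152. ]
[-0.0034, -0.0058, 0.1782] [-0.0008, 0.0006, -0.0001]
```

B is up at (525.6, 12.4). I'll grip and lift it.

Request:
{"method": "play_rows", "body": {"motion": [[[-0.003,-0.005,0.08,0,0,0,0],[-0.003,-0.005,0.15,0,0,0,0],[-0.003,-0.005,0.178,0,0,0,0],[-0.003,-0.005,0.178,0,0,0,0],[-0.003,-0.005,0.178,0,0,0,1],[-0.003,-0.005,0.178,0,0,0,1],[-0.003,-0.005,0.178,0,0,0,1],[-0.003,-0.005,0.178,0,0,0,1],[-0.003,-0.005,0.178,0,0,0,1],[-0.003,-0.005,0.178,0,0,0,1],[-0.003,-0.005,0.178,0,0,0,1],[-0.003,-0.005,0.12,0,0,0,1],[-0.003,-0.005,0.03,0,0,0,1],[-0.003,-0.005,-0.05,0,0,0,1],[-0.003,-0.005,-0.12,0,0,0,1],[-0.003,-0.005,-0.12,0,0,0,1],[-0.003,-0.005,-0.12,0,0,0,1]]]}}

```text
t: 34.73
position: [525.6, 13.3, 219.2]
tool_rot: [0.003, -0.69, 0.724, -0.001]
force: [-0.1, -0.1, -3.9]
grip_width: 0.442
gripper_force: 53.6
```

```bash
python3 - <<'E'
from h import *
st(); x,y=slot(55,-45.5); print(x,y); go((x,y,218,PSI-np.pi/2))
s=Cam("side"); print(track(s,"pics/s19.png",[(329,366),(375,322),(266,349)],8))
E
```

```text
t 34.73 [525.6  13.3 219.2] yaw -1.6185 F [-0.1 -0.1 -3.9] j [ 0.33  0.21 -0.23 -0.   -1.12 -0.38] w 0.442 gf 53.6
576.2843313057133 255.36130561372326
[-0.6106, -0.0977, 0.003] [-0.0038, 0.0025, 0.0162]
[(np.int64(0), np.int64(0), 0.89), (np.int64(0), np.int64(0), 0.99), (np.int64(-1), np.int64(0), 0.84)]
```

Request:
{"method": "play_rows", "body": {"motion": [[[-0.606,-0.098,0,-0.002,0.001,0.016,1],[-0.606,-0.098,0,-0.002,0.001,0.016,1],[-0.606,-0.098,0,-0.002,0.001,0.016,1],[-0.606,-0.098,0,-0.002,0.001,0.016,1],[-0.606,-0.098,0,-0.002,0.001,0.016,1],[-0.606,-0.098,0,-0.002,0.001,0.016,1],[-0.606,-0.098,0,-0.002,0.001,0.016,1],[-0.606,-0.098,0,-0.002,0.001,0.016,1],[-0.606,-0.098,0,-0.002,0.001,0.016,1],[-0.606,-0.098,0.08,-0.002,0.001,0.016,1],[-0.606,-0.098,0.16,-0.002,0.001,0.016,1],[-0.606,-0.098,0.2,-0.002,0.001,0.016,1],[-0.606,-0.098,0.2,-0.002,0.001,0.016,1],[-0.606,-0.098,0.2,-0.002,0.001,0.016,1]]]}}

```text
t: 35.95
position: [576.0, 251.5, 138.2]
tool_rot: [-0.001, -0.681, 0.732, -0.0]
force: [0.5, -0.5, -0.5]
grip_width: 0.439
gripper_force: 53.3
```

```bash
python3 - <<'E'
from h import *
st(); x,y=slot(55,-47); go((x,y,100,PSI-np.pi/2))
s=Cam("side"); print(track(s,"pics/s19.png",[(329,366),(375,322),(266,349)],8))
E
```

```text
t 35.95 [576.  251.5 138.2] yaw -1.6433 F [ 0.5 -0.5 -0.5] j [ 0.67  0.45 -0.09  0.   -1.03 -0.74] w 0.439 gf 53.3
[-0.0058, -0.0001, 0.0954] [0.0009, -0.0014, -0.0004]
[(np.int64(0), np.int64(0), 0.89), (np.int64(15), np.int64(25), 0.4), (np.int64(0), np.int64(-3), 0.85)]
```

Request:
{"method": "play_rows", "body": {"motion": [[[-0.005,0,0.05,0,0,0,1],[-0.005,0,0.075,0,0,0,1],[-0.005,0,0.088,0,0,0,1],[-0.005,0,0.095,0,0,0,1],[-0.005,0,0.1,0,0,0,1],[-0.005,0,0.1,0,0,0,1]]]}}

```text
t: 36.5
position: [576.8, 255.4, 99.4]
tool_rot: [0.001, -0.681, 0.732, -0.0]
force: [-0.3, -0.8, -3.0]
grip_width: 0.441
gripper_force: 53.5
```

Request:
{"method": "play_rows", "body": {"motion": [[[0,0,0.004,0,0,0,1],[0,0,0.008,0,0,0,1],[0,0,0.008,0,0,0,1]]]}}

```text
t: 36.75
position: [577.2, 255.7, 98.6]
tool_rot: [0.001, -0.682, 0.732, -0.001]
force: [-4.2, -0.9, 6.1]
grip_width: 0.439
gripper_force: 54.5
```

Request:
{"method": "play_rows", "body": {"motion": [[[0,0,-0.005,0,0,0,1],[0,0,-0.005,0,0,0,0.5],[0,0,-0.005,0,0,0,0],[0,0,-0.005,0,0,0,0],[0,0,-0.005,0,0,0,0],[0,0,-0.005,0,0,0,0],[0,0,-0.005,0,0,0,0],[0,0,-0.08,0,0,0,0],[0,0,-0.18,0,0,0,0],[0,0,-0.26,0,0,0,0],[0,0,-0.26,0,0,0,1],[0,0,-0.26,0,0,0,1]]]}}

```text
t: 37.75
position: [577.5, 256.1, 202.6]
tool_rot: [0.003, -0.681, 0.732, -0.0]
force: [0.1, -0.4, -1.2]
grip_width: 0.747
gripper_force: 0.0
```

```bash
python3 - <<'E'
from h import *
st(); go((460,16,180,-1.618),(460,16,110,-1.618))
E
```

```text
t 37.75 [577.5 256.1 202.6] yaw -1.6421 F [ 0.1 -0.4 -1.2] j [ 0.67  0.4  -0.    0.   -1.16 -0.74] w 0.747 gf 0.0
[0.6195, 0.2502, 0.0565] [-0.0033, 0.0028, -0.0161]
[0.6195, 0.2502, 0.2315] [-0.0033, 0.0028, -0.0161]
```

Request:
{"method": "play_rows", "body": {"motion": [[[0.62,0.25,0.05,-0.002,0.003,-0.016,1],[0.62,0.25,0.05,-0.002,0.003,-0.016,1],[0.62,0.25,0.05,-0.002,0.003,-0.016,1],[0.62,0.25,0.05,-0.002,0.003,-0.016,1],[0.62,0.25,0.05,-0.002,0.003,-0.016,1],[0.62,0.25,0.05,-0.002,0.003,-0.016,1],[0.62,0.25,0.05,-0.002,0.003,-0.016,1],[0.62,0.25,0.05,-0.002,0.003,-0.016,1],[0.62,0.25,0.05,-0.002,0.003,-0.016,1],[0.62,0.25,0.14,-0.002,0.003,-0.016,1],[0.62,0.25,0.22,-0.002,0.003,-0.016,1],[0.62,0.25,0.22,-0.002,0.003,-0.016,1],[0.62,0.25,0.22,-0.002,0.003,-0.016,1]]]}}

```text
t: 38.83
position: [458.7, 15.3, 110.5]
tool_rot: [-0.005, -0.691, 0.723, 0.0]
force: [0.7, 0.2, 0.4]
grip_width: -0.001
gripper_force: 0.0
```

```bash
python3 - <<'E'
from h import *
st(); go((460,16,77,-1.618)); s=Cam("side","s20"); t=Cam("top","t20")
print(track(s,"pics/s19.png",[(329,366),(375,322),(266,349)],8))
for n,c,b in(("s",s,(220,250,400,420)),("t",t,(70,180,190,340))):
  print(n,[(cv2.contourArea(k),cen(k).round(1),c.ray(cen(k),150)[0].round(1)) for k in c.blobs((0,120,100),(11,255,255),60,b)][:4])
E
```

```text
t 38.83 [458.7  15.3 110.5] yaw -1.6166 F [0.7 0.2 0.4] j [ 0.39  0.22 -0.53  0.   -0.82 -0.44] w -0.001 gf 0.0
[-0.0018, -0.0032, 0.0837] [0.0043, -0.0043, 0.0009]
[(np.int64(0), np.int64(0), 0.88), (np.int64(0), np.int64(0), 0.99), (np.int64(-1), np.int64(1), 0.84)]
s [(288.0, array([329.1, 366. ]), array([473.1, 353.4, 150. ])), (276.5, array([266.1, 349.1]), array([583.7, 348.7, 150. ])), (220.0, array([281.8, 301.9]), array([577.1, 255.4, 150. ]))]
t [(230.5, array([105.6, 293. ]), array([472.6, 354.1, 150. ])), (219.0, array([155.4, 241.9]), array([576.3, 256.6, 150. ])), (212.5, array([110.4, 238.2]), array([582.9, 349.1, 150. ]))]
```

B stands at (577, 256). Pressing A, the last one.

Request:
{"method": "play_rows", "body": {"motion": [[[0,-0.002,0.04,0.002,-0.002,0,1],[0,-0.002,0.06,0.002,-0.002,0,1],[0,-0.002,0.07,0.002,-0.002,0,1],[0,-0.002,0.078,0.002,-0.002,0,1],[0,-0.002,0.084,0.002,-0.002,0,1],[0,-0.002,0.09,0.002,-0.002,0,1],[0,-0.002,0.094,0.002,-0.002,0,1],[0,-0.002,0.094,0.002,-0.002,0,1]]]}}

```text
t: 39.6
position: [462.8, 15.3, 78.8]
tool_rot: [0.002, -0.691, 0.723, -0.003]
force: [-4.7, -1.2, 23.7]
grip_width: -0.001
gripper_force: 11.7
```

Request:
{"method": "play_rows", "body": {"motion": [[[0,0,-0.08,0,0,0,1],[0,0,-0.18,0,0,0,1],[0,0.008,-0.24,0,0,0,0.5],[0,0.008,-0.24,0,0,0,0],[0,0.008,-0.24,0,0,0,0],[0,0.008,-0.24,0,0,0,0],[0,0.008,-0.24,0,0,0,0],[0,0.008,-0.24,0,0,0,0]]]}}

```text
t: 40.27
position: [455.9, 14.9, 169.0]
tool_rot: [-0.001, -0.69, 0.724, -0.0]
force: [-0.1, -0.9, 0.5]
grip_width: 0.847
gripper_force: 0.0
```

```bash
python3 - <<'E'
from h import *
st(); s=Cam("side"); 
for k in s.blobs((0,110,100),(14,255,255),90,(245,170,390,245)): print(cv2.contourArea(k),cen(k),s.ray(cen(k),152)[0].round(1))
go((459.8,16,98,-1.618))
E
```

```text
t 40.27 [455.9  14.9 169. ] yaw -1.6181 F [-0.1 -0.9  0.5] j [ 0.39  0.14 -0.46  0.   -0.97 -0.44] w 0.847 gf 0.0
804.0 [313.89531509 186.3420398 ] [570.1 -32.4 152. ]
144.0 [361.41087963 212.09027778] [459.5  15.8 152. ]
[-0.0031, -0.0093, 0.1776] [0.0012, -0.0014, -0.0001]
```

Request:
{"method": "play_rows", "body": {"motion": [[[-0.003,-0.008,0.08,0,0,0,0],[-0.003,-0.008,0.15,0,0,0,0],[-0.003,-0.008,0.178,0,0,0,0],[-0.003,-0.008,0.178,0,0,0,0],[-0.003,-0.008,0.178,0,0,0,1],[-0.003,-0.008,0.178,0,0,0,1],[-0.003,-0.008,0.178,0,0,0,1],[-0.003,-0.008,0.178,0,0,0,1],[-0.003,-0.008,0.178,0,0,0,1],[-0.003,-0.008,0.178,0,0,0,1],[-0.003,-0.008,0.178,0,0,0,1],[-0.003,-0.008,0.12,0,0,0,1],[-0.003,-0.008,0.03,0,0,0,1],[-0.003,-0.008,-0.05,0,0,0,1],[-0.003,-0.008,-0.12,0,0,0,1],[-0.003,-0.008,-0.12,0,0,0,1],[-0.003,-0.008,-0.12,0,0,0,1]]]}}

```text
t: 41.73
position: [459.9, 16.6, 218.8]
tool_rot: [0.001, -0.69, 0.724, -0.001]
force: [-1.0, 0.3, -3.3]
grip_width: 0.437
gripper_force: 53.7
```

```bash
python3 - <<'E'
from h import *
st(); x,y=slot(-55,-47); print(x,y); go((x,y,218,PSI-np.pi/2))
s=Cam("side"); print(track(s,"pics/s20.png",[(329,366),(375,322),(266,349),(282,302)],8))
E
```

```text
t 41.73 [459.9  16.6 218.8] yaw -1.6185 F [-1.   0.3 -3.3] j [ 0.39  0.1  -0.38  0.   -1.09 -0.44] w 0.437 gf 53.7
466.4614214429719 261.77835082785305
[-0.6131, 0.0129, 0.002] [-0.0018, 0.0006, 0.0162]
[(np.int64(1), np.int64(-3), 0.85), (np.int64(0), np.int64(0), 0.99), (np.int64(0), np.int64(2), 0.69), (np.int64(0), np.int64(1), 0.92)]
```

Request:
{"method": "play_rows", "body": {"motion": [[[-0.613,0.013,0,-0.001,0,0.016,1],[-0.613,0.013,0,-0.001,0,0.016,1],[-0.613,0.013,0,-0.001,0,0.016,1],[-0.613,0.013,0,-0.001,0,0.016,1],[-0.613,0.013,0,-0.001,0,0.016,1],[-0.613,0.013,0,-0.001,0,0.016,1],[-0.613,0.013,0,-0.001,0,0.016,1],[-0.613,0.013,0,-0.001,0,0.016,1],[-0.613,0.013,0,-0.001,0,0.016,1],[-0.613,0.013,0.08,-0.001,0,0.016,1],[-0.613,0.013,0.16,-0.001,0,0.016,1],[-0.613,0.013,0.2,-0.001,0,0.016,1],[-0.613,0.013,0.2,-0.001,0,0.016,1],[-0.613,0.013,0.2,-0.001,0,0.016,1]]]}}

```text
t: 42.95
position: [466.0, 259.6, 137.1]
tool_rot: [-0.002, -0.681, 0.732, -0.0]
force: [-0.2, 0.2, -2.1]
grip_width: 0.435
gripper_force: 53.5
```

```bash
python3 - <<'E'
from h import *
st(); x,y=slot(-55,-47); go((x,y,100,PSI-np.pi/2))
E
```

```text
t 42.95 [466.  259.6 137.1] yaw -1.6434 F [-0.2  0.2 -2.1] j [ 0.81  0.31 -0.33  0.   -0.94 -0.89] w 0.435 gf 53.5
[-0.0054, -0.0008, 0.0927] [0.0017, -0.0024, -0.0004]
```

Request:
{"method": "play_rows", "body": {"motion": [[[-0.004,0,0.05,0,0,0,1],[-0.004,0,0.075,0,0,0,1],[-0.004,0,0.088,0,0,0,1],[-0.004,0,0.093,0,0,0,1],[-0.004,0,0.098,0,0,0,1],[-0.004,0,0.098,0,0,0,1]]]}}

```text
t: 43.45
position: [466.6, 263.0, 99.1]
tool_rot: [-0.0, -0.681, 0.732, -0.0]
force: [-0.3, -0.1, -2.4]
grip_width: 0.442
gripper_force: 53.6
```

Request:
{"method": "play_rows", "body": {"motion": [[[0,0,0.004,0,0,0,1],[0,0,0.008,0,0,0,1],[0,0,0.008,0,0,0,1]]]}}

```text
t: 43.7
position: [466.9, 263.4, 98.0]
tool_rot: [0.0, -0.682, 0.732, -0.0]
force: [-4.6, -0.4, 8.1]
grip_width: 0.44
gripper_force: 54.9
```

Contact again. I'll release, lift and back off toward the dock side.

Request:
{"method": "play_rows", "body": {"motion": [[[0,0,-0.006,0,0,0,1],[0,0,-0.006,0,0,0,0.5],[0,0,-0.006,0,0,0,0],[0,0,-0.006,0,0,0,0],[0,0,-0.006,0,0,0,0],[0,0,-0.006,0,0,0,0],[0,0,-0.006,0,0,0,0],[0,0,-0.08,0,0,0,0],[0,0,-0.18,0,0,0,0],[0,0,-0.28,0,0,0,0],[0.6,0,-0.28,0,0,0,0],[0.9,0,-0.28,0,0,0,0],[0.9,0,-0.28,0,0,0,0],[0.9,0,-0.28,0,0,0,0],[0.9,0,-0.28,0,0,0,0],[0.9,0,-0.28,0,0,0,0],[0.9,0,-0.28,0,0,0,0],[0.9,0,-0.28,0,0,0,0],[0.9,0,-0.28,0,0,0,0],[0.9,0,-0.28,0,0,0,0]]]}}

```text
t: 45.37
position: [439.8, -99.7, 207.7]
tool_rot: [-0.001, -0.679, 0.734, -0.0]
force: [0.5, 0.2, -0.5]
grip_width: 1.005
gripper_force: 0.0
```

```bash
python3 - <<'E'
from h import *
st(); s=Cam("side","s21"); t=Cam("top","t21")
print(track(s,"pics/s20.png",[(375,322),(329,366),(266,349),(282,302)],8), track(s,"pics/s15.png",[(227,372)],8))
print(track(s,"pics/side0.png",[(227,190),(210,232)]))
for n,c,b in(("s",s,(220,250,400,420)),("t",t,(70,180,190,340))):
  for k in c.blobs((0,120,100),(11,255,255),60,b)[:5]:
    P=c.ray(cen(k),150)[0]; q=P[:2]-O; print(n,cv2.contourArea(k),P.round(1),"tray xy",(q@np.array([[np.cos(PSI),-np.sin(PSI)],[np.sin(PSI),np.cos(PSI)]])).round(1), "rect",np.round(cv2.minAreaRect(k)[1],1))
for n,c,b in(("s",s,(220,250,400,420)),("t",t,(70,180,190,340))): # white tops
  print(n,[(cv2.contourArea(k),c.ray(cen(k),150)[0].round(1)) for k in c.blobs((0,0,150),(180,50,255),100,b)][:5])
E
```

```text
t 45.37 [439.8 -99.7 207.7] yaw -1.6477 F [ 0.5  0.2 -0.5] j [ 0.14  0.09 -0.41  0.   -1.07 -0.22] w 1.005 gf 0.0
[(np.int64(0), np.int64(0), 0.95), (np.int64(0), np.int64(0), 0.98), (np.int64(0), np.int64(0), 1.0), (np.int64(0), np.int64(0), 0.8)] [(np.int64(0), np.int64(0), 0.99)]
[(np.int64(0), np.int64(0), 0.98), (np.int64(0), np.int64(0), 0.99)]
s 288.0 [473.2 353.5 150. ] tray xy [-54.8  45. ] rect [13.  25.5]
s 274.5 [583.7 348.6 150. ] tray xy [55.7 48. ] rect [12.3 25. ]
s 234.5 [466.6 263.3 150. ] tray xy [-54.9 -45.4] rect [12.1 22.3]
s 220.5 [577.  255.5 150. ] tray xy [ 55.7 -45.3] rect [11.7 21.8]
t 230.5 [472.6 354.1 150. ] tray xy [-55.5  45.5] rect [22.2 11.7]
t 225.5 [466.3 263.8 150. ] tray xy [-55.3 -45. ] rect [22.2 11.6]
t 222.0 [576.1 256.3 150. ] tray xy [ 54.8 -44.6] rect [22.  11.4]
t 212.5 [582.9 349.1 150. ] tray xy [54.8 48.5] rect [21.9 11. ]
s [(682.5, array([583.2, 349.2, 150. ])), (578.5, array([393.9, 126.2, 150. ])), (132.0, array([583.5, 260.9, 150. ])), (102.0, array([454.8, 261.9, 150. ]))]
t [(500.0, array([583. , 347.4, 150. ])), (220.0, array([646.2, 425.7, 150. ])), (115.5, array([581.7, 251.3, 150. ]))]
```

```bash
python3 -c "
from workcell import arm
print(arm.hand_in())"
```

```text
the job is handed in; nothing more can be done
None
```

The job is handed in, with no verdict returned: the upper tray is stacked with its pins in the sockets, all four moulds stand upright on its floor, and the mug and cup are where they started.

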